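# Fetch the toy pot from behind the other toys

## Robot

A 7-joint arm with a two-finger parallel gripper is mounted at the origin on the work surface. World frame = base frame: x ahead of the robot, y to its left, z up, the work surface at z = 0. Lengths are in mm, angles in rad, forces in N, time in s.
With the tool pointing down it reaches from about 350 to 900 mm from the base axis. Payload 19.9 kg.
Tool frame: the origin (TCP) lies on the centre line of the jaws, within the pads' length; the fingertips stand ahead of it and the grasp point (between the pads) lies 6 mm ahead of it (robot.tip_reach is the z of the fingertips in the tool frame, in mm); z points along the fingers, y is the line along which they close (so a half turn about z gives the same grasp; the last joint's range is limited). The gripper opens to 94 mm and grips with 3 to 60 N. Pads are 16 mm wide; open, the fingers measure 119 mm over their backs; the gripper's body (75 mm by 177 mm) begins 78 mm behind the grasp point.
Start: joints at [1.109, 0.417, -0.01, 1.614, 0.005, 1.111, -0.053], TCP at [255.297, -570.457, 193.025] pointing down, gripper open.
Joint ranges: [-2.81, 2.81], [-0.39, 2.02], [-1.27, 1.25], [0.06, 2.57], [-1.19, 4.33], [0.19, 2], [-2.82, 2.82]. Speed limits (rad/s): [1.89, 1.89, 2.39, 2.39, 3.01, 3.01, 3.01].

## Interface

Orientations are given as a unit quaternion [w, x, y, z].
In Python, from rig import robot gives the robot as it stands. The module is installed in compiled form; this text tells all that it offers.
- The arm moves only by the shell command python3 -m creep 'ROWS' [OPENING] [FORCE]. ROWS is a JSON object of lists of equal length, an entry for each row: "dp": the shift along the tool's x, y, z each as a share of 7.5 cm, from -1 to 1, a list of three; "turn": the turn, a rotation vector about the tool's x, y, z each as a share of pi rad, from -1 to 1, a list of three. In form: {"dp": [[tx, ty, tz], ...], "turn": [[ax, ay, az], ...]}. A call has 1 to 5 rows; each row shifts and turns the commanded pose from where the row before left it, along the tool's axes as they then stand; what a row does not reach is not made up. A row lasts 1/12 s, in which the tool goes at most 41.7 mm and 7.16 degrees, less where a joint would pass 70% of its speed; a pose out of reach is approached as far as the arm can. A call with a number of a shift or a turn outside -1 to 1 is refused whole. A call with a gripper value outside its range is refused whole. OPENING is the opening, from -1 (shut) to 1 (fully open), set as the call begins (- or left out, the last holds). The fingers move at their own pace and stop on an object; FORCE is the grip in N (left out, the last holds). Time passes only in rows, so rows that do not move let the fingers close. It gives the time, the measured TCP pose, the force, the opening and the grip force at its end, in the units of the state.
- robot.get_state(): the state, without advancing time (a new reading comes with each control period).
- robot.camera(name): name is "scene" or "top" or "wrist"; returns the picture (384x512x3 uint8, red, green, blue); there is no depth.
- robot.camera_params(name): a dict with "mtx" (3x3 intrinsics, pixels), "xyz" and "rotation" of the camera in the world; the wrist camera has in their place "tool_from_camera" (4x4, takes a point from camera to tool coordinates, whose origin is the TCP and whose axes are the flange's). Camera axes: x right, y up, looking along -z (the intrinsics and any distortion apply to the point x, -y, -z); pixel columns grow to the right and rows downward; lengths in mm; the calibration is good to about 2 mm. The wrist camera is an equidistant fisheye: a pixel r from the principal point sees the ray r / f radians off the axis. A picture is of the moment at which its call begins: read the wrist's pose just before it. camera_params takes no time and is no camera call.
- robot.hand_in(): hands the job in; it is judged then, once.
Trained networks look in the newest picture that a camera, given by its name, has taken for a name from the list of things; names that differ only in an ending like _2 or _b are one class to them, and where a whole thing is asked for, a point or a joint stands for the part that bears it (a point fixed in the world has none). Each returns a list of dicts, best first, with "confidence" (0 to 1); they miss things now and then, are a little off and sometimes report something else, mostly with a low value. They report only what shows in the picture. A call takes as long as a camera call. They do not tell look-alikes from the thing itself.
- robot.boxes_of(camera, query): "centre" ([x, y, z] in mm, in world coordinates, good to about 4 mm: the middle of the surface that is visible of it).
The state is a dict: "time": time; "joints": joint angles; "qd": joint speeds; "joint_efforts": joint torques, N m; "eef_pos": TCP position; "tool_rot": TCP orientation; "wrist_force": force on the tool from outside, world axes, zero at the start; "moment": the same for the moment, N m; "finger_gap": opening from 0.0 (shut) to 1.0 (fully open); "gripper_force": force on a finger pad.
Only numpy, scipy, OpenCV 4.12 (cv2) and the standard library are available. Lean on these libraries where they do the work, as an engineer would, in place of code of your own. Each camera call takes 0.05 s, during which the arm holds its last target. There are 200 camera calls.

## Task

The little aluminium pot stands at the back of the wooden toy stand, hemmed in by the cup tower, the toy drill and the pepper mill. Without disturbing the pot, first stand all three upright in the grey tray, then set the pot upright in the middle of the round plate of the toy hob, and only after that put the cup tower, the drill and the mill back upright on the stand, each on the very spot where it stood at the start (to about a centimetre; which way it faces does not matter). Do not topple anything, and leave the blue whale and the glass jar where they are.

Things in the scene. Friction and masses are not known exactly. Their poses are not given: they have to be found in the camera images.
- stand: Low plywood toy stand, fixed, 200 (x) by 270 (y) mm. Origin: centre of its underside on the work surface, x away from the robot. Flat board, top 30 mm up. 10 mm walls: back at +x (inner face x = 90, top 72 mm up), ends at +-y (inner faces y = +-125, tops 60 mm up); -x side open. Pot near (45, 0) mm; cups, drill and mill, in any order, near (-45, 0), (30, 74), (30, -74).
- tray: Grey shallow tray, fixed, left or right of the stand, empty: 270 (x) by 140 (y) mm outside, 15 mm high, walls and floor 5 mm thick. Origin at the centre of its underside on the work surface; inner floor 5 mm up, 260 by 130 mm, room for the three toys in a row along x.
- hob: White toy hob, fixed, on the other side of the stand from the tray: block 130 by 130 by 30 mm with a dark round steel plate, 76 mm across, raised 3 mm, in the middle of its top; two wooden knobs on its -x face. Origin at the centre of its underside on the work surface; the plate's top is 33 mm straight above it.
- cups: Tower of three nested upside-down plastic cups, one solid piece, 96 mm tall, about 90 g: stepped round tiers with upright sides, diameters 62 mm (0 to 30 mm up), 56 mm (30 to 58 mm) and 50 mm (58 to 96 mm, closed top). Origin at the centre of the underside, z up. Grip the top tier.
- drill: Wooden toy drill standing on its foot, 105 mm tall, about 200 g. Foot 56 (x) by 44 (y) by 20 mm; slim grip 28 mm; on top a level motor housing, x -45 to +25 mm, 34 mm wide in y, 71 to 105 mm up; chuck and bit stick out to x = +46 mm. Origin: centre of the foot's underside, z up, x along the bit. Grip the housing across y.
- mill: Round wooden pepper mill, 104 mm tall, 120 g or so: base 48 mm diameter (0 to 38 mm up), neck 30 mm, head 40 mm diameter with upright sides from 62 to 96 mm up, small steel ball on top. Origin at the centre of the underside, z up. Grip the head.
- pot: Small open aluminium toy pot, round, 52 mm outside diameter, 42 mm high, wall 3 mm, about 80 g, two little wire lugs 32 mm up reaching 34 mm from the axis along its +x and -x. Origin at the centre of the underside, z up. Its x is within 0.25 rad of the stand's x; once the toys around it are gone, grip it across its y.
- whale: Blue bath whale, about 115 mm long, 60 mm wide, 50 mm high, lying on the work surface beyond the tray or the hob; origin on the underside below the middle of the round body, tail fins along its +x to about 80 mm. A bystander.
- jar: Glass jar with wooden lid, 68 mm diameter, 90 mm high, on the work surface beyond the tray or the hob; origin at the centre of the underside. A bystander.
There are look-alikes about, which are no part of the job. What is shaped like the drill but green is not meant. Several things have the shape of the pot; the one meant has the colours described above.

How it is judged:
By the outcome, as a careful person would: the job done as asked, in the order asked, and still so for the second after the job is handed in, with the robot touching nothing.
It also fails if it takes over 147 s, if anything falls off the work surface, if the arm or the gripper's body presses on something with over 40 N, if the wrist force passes 120 N, or if a joint passes its speed limit or range.

## Working session

There is one attempt and no reset: what is moved stays moved. The work goes in short steps, Python scripts to look and compute and a shell command to move; the robot and the scene stay as the last step left them, time stands still between calls to the robot, and variables do not carry over. Pictures are saved under pics/ and viewed, at most 14 in all, crops included, and the job is handed in when it is done.

```bash
mkdir -p pics; cat > h.py <<'E'
import numpy as np, cv2
from rig import robot
from scipy.spatial.transform import Rotation as R
def cam(n):
    p=robot.camera_params(n); return p
def shoot(n,f):
    im=robot.camera(n); cv2.imwrite('pics/'+f,im[:,:,::-1]); return im
def rot(p):
    r=np.array(p['rotation'],float)
    return R.from_quat(r,scalar_first=True).as_matrix() if r.size==4 else r.reshape(3,3)
def proj(n,X):
    p=cam(n); c=rot(p).T@(np.array(X,float)-p['xyz']); K=np.array(p['mtx']); u=K@np.array([c[0],-c[1],-c[2]]); return u[:2]/u[2]
def unproj(n,uv,z):
    p=cam(n); K=np.array(p['mtx']); d=np.linalg.inv(K)@[uv[0],uv[1],1]; d=rot(p)@[d[0],-d[1],-d[2]]
    o=np.array(p['xyz'],float); return o+d*(z-o[2])/d[2]
E
python3 - <<'E'
from h import *
a=shoot('scene','s1.png');b=shoot('top','t1.png')
print(robot.camera_params('top'),robot.camera_params('scene'),robot.camera_params('wrist'),robot.get_state(),robot.tip_reach)
for n in ['stand','tray','hob','cups','drill','mill','pot','whale','jar']:
  for c in ['top','scene']:
    print(n,c,[(np.round(d['centre']).tolist(),round(d['confidence'],2),np.round(proj(c,d['centre'])).tolist()) for d in robot.boxes_of(c,n)])
E
```

```text
{'mtx': array([[431.01485107,   0.        , 262.50499295],
       [  0.        , 431.01485107, 194.16049814],
       [  0.        ,   0.        ,   1.        ]]), 'xyz': array([522.09746267,   3.33991078, 996.82362313]), 'rotation': array([-0.69740792, -0.03195712,  0.0233154 ,  0.71558181])} {'mtx': array([[484.94285617,   0.        , 260.17854504],
       [  0.        , 484.94285617, 195.70537214],
       [  0.        ,   0.        ,   1.        ]]), 'xyz': array([1308.88059984, -183.8465615 ,  908.10926471]), 'rotation': array([0.73405312, 0.27348955, 0.21861607, 0.58187327])} {'mtx': array([[297.31863964,   0.        , 261.02617429],
       [  0.        , 297.31863964, 194.14517601],
       [  0.        ,   0.        ,   1.        ]]), 'tool_from_camera': array([[-1.45864450e-03,  9.71241160e-01,  2.38093431e-01,
         6.92498727e+01],
       [ 9.99998729e-01,  1.26341595e-03,  9.72563887e-04,
        -2.20010751e-01],
       [ 6.43783040e-04,  2.38094547e-01, -9.71241768e-01,
        -1.91353847e+02],
       [ 0.00000000e+00,  0.00000000e+00,  0.00000000e+00,
         1.00000
[... 1524 characters left out ...]
.0], 0.87, [313.0, 173.0]), ([589.0, -22.0, 31.0], 0.18, [279.0, 198.0])]
mill scene [([651.0, -99.0, 83.0], 0.96, [231.0, 216.0])]
pot top [([645.0, -20.0, 37.0], 0.88, [277.0, 173.0]), ([794.0, 91.0, 11.0], 0.57, [228.0, 112.0]), ([720.0, -266.0, 38.0], 0.24, [386.0, 137.0])]
pot scene [([639.0, -15.0, 58.0], 0.86, [266.0, 212.0]), ([788.0, 94.0, 24.0], 0.63, [332.0, 265.0])]
whale top [([721.0, -266.0, 38.0], 0.62, [386.0, 136.0])]
whale scene [([725.0, -274.0, 41.0], 0.9, [156.0, 270.0]), ([636.0, -19.0, 59.0], 0.6, [265.0, 211.0])]
jar top [([645.0, -18.0, 33.0], 0.72, [276.0, 173.0]), ([742.0, 303.0, 91.0], 0.67, [126.0, 129.0])]
jar scene [([765.0, 308.0, 68.0], 0.74, [425.0, 226.0])]
```

```bash
python3 - <<'E'
import cv2
a=cv2.imread('pics/t1.png')[100:320,80:480]; cv2.imwrite('pics/t1c.png',cv2.resize(a,(800,440),interpolation=3))
a=cv2.imread('pics/s1.png')[90:320,60:460]; cv2.imwrite('pics/s1c.png',cv2.resize(a,(800,460),interpolation=3))
E
```

```text
(no output)
```

View pics/t1c.png

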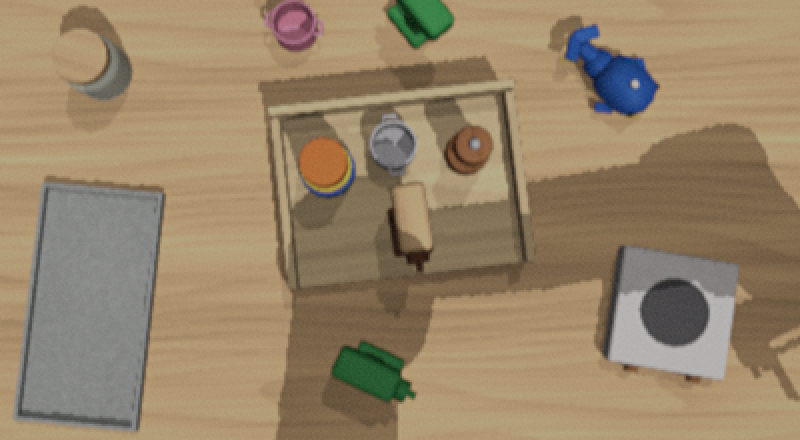

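View pics/s1c.png

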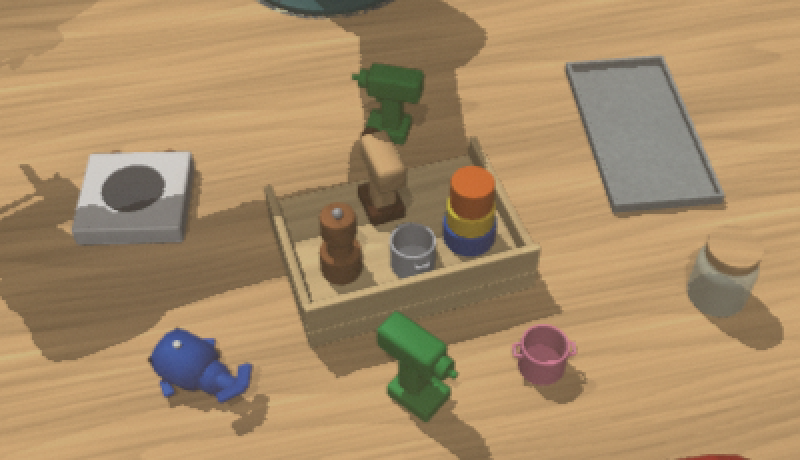

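The top view crop shows the pot candidates at (393,145), aluminium and on the stand, and at (293,25), pink (decoy). The drill candidates are at (410,217), wooden and on the stand, and at (370,372) and (420,18), both green (decoys). The cups are at (325,166), the mill at (471,148), the tray on the left and the hob on the right with its plate at (675,312). I choose the aluminium pot and the wooden drill. Next I measure them and check the choice in one close crop.

```bash
python3 - <<'E'
from h import *
T=lambda x,y:(80+x/2-.25,100+y/2-.25); S=lambda x,y:(60+x/2-.25,90+y/2-.25)
def q(n,c,pts,z): print(n,[np.round(unproj(c,(T if c=='top' else S)(*p),z)[:2],1).tolist() for p in pts])
q('stand back outer top','top',[(268,110),(513,84)],72)
q('tray','top',[(47,184),(162,193),(137,429),(17,417)],15)
q('tray s','scene',[(567,65),(662,58),(722,200),(616,210)],15)
q('drill','top',[(395,185),(424,183),(432,248),(402,254)],135)
q('drill s','scene',[(361,143),(386,133),(405,172),(375,180)],135)
q('millball','top',[(475,145)],132);q('millball','scene',[(338,213)],132)
q('cups s','scene',[(473,185)],126)
q('pot','top',[(393,146)],72);q('pot s','scene',[(413,243)],72)
q('potlugs','top',[(389,118),(398,172)],62)
q('plate','top',[(675,312)],33);q('plate s','scene',[(133,188)],33)
for c in ['top','scene']:
    im=cv2.imread(f'pics/{"t1" if c=="top" else "s1"}.png');hsv=cv2.cvtColor(im,cv2.COLOR_BGR2HSV)
    m=cv2.inRange(hsv,(4,180,120),(16,255,255));n,l,st,ce=cv2.connectedComponentsWithStats(m)
    i=1+st[1:,4].argmax();print('orange',c,st[i],ce[i],unproj(c,ce[i],126)[:2])
    m=cv2.inRange(hsv,(0,0,0),(180,60,100));uv=(417.5,256) if c=='top' else (126,184)
    n,l,st,ce=cv2.connectedComponentsWithStats(m);i=l[int(uv[1]),int(uv[0])];print('plate',c,st[i],unproj(c,ce[i],33)[:2])
a=cv2.imread('pics/t1.png')[130:250,200:350]; cv2.imwrite('pics/t1d.png',cv2.resize(a,(750,600),interpolation=2))
E
```

```text
stand back outer top [[683.3, 117.4], [704.4, -149.0]]
tray [[614.3, 380.0], [600.5, 247.6], [335.7, 277.5], [352.0, 412.9]]
tray s [[340.0, 279.3], [356.6, 415.0], [624.4, 379.6], [609.8, 246.6]]
drill [[592.8, -16.6], [594.1, -45.7], [528.9, -51.7], [523.7, -21.7]]
drill s [[543.8, -53.5], [534.6, -22.6], [598.8, -15.6], [603.0, -50.1]]
millball [[631.4, -98.5]]
millball [[637.8, -97.8]]
cups s [[626.7, 54.3]]
pot [[640.3, -17.1]]
pot s [[648.5, -18.2]]
potlugs [[672.5, -13.8], [612.9, -22.0]]
plate [[452.4, -324.0]]
plate s [[454.9, -323.3]]
orange top [232 183   3   7   7] [232.71428571 186.        ] [608.67147306  73.21772474]
plate top [400 239  34  34 879] [ 453.13759171 -323.28636537]
orange scene [286 173  21  17 258] [295.96124031 180.93410853] [622.75406315  54.74439008]
plate scene [111 174  31  22 521] [ 456.56615858 -324.10908876]
```

View pics/t1d.png

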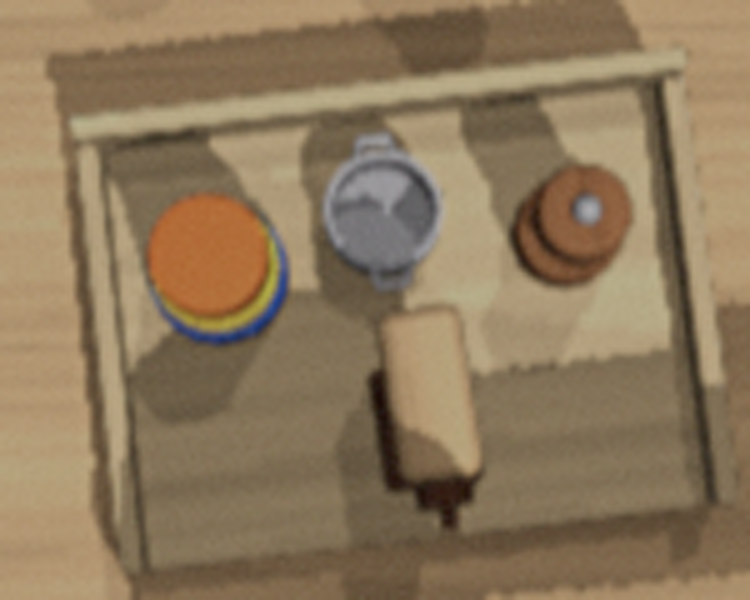

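The crop shows the aluminium pot at (383,210) with its lugs at (375,145) and (390,280), the cups at (209,255), the mill ball at (587,208) and the wooden drill housing at (432,392) with its bit pointing towards the robot. The choice is confirmed, so I move to above the cups.

```bash
cat > go.py <<'E'
import sys; from h import *
s=robot.get_state(); p=np.array(s['eef_pos']); M=R.from_quat(s['tool_rot'],scalar_first=True).as_matrix()
x,y,z,yaw=map(float,sys.argv[1:5]); W=R.from_euler('z',yaw).as_matrix()@np.diag([1,-1,-1.])
print('pos',p.round(1),'yaw',round(np.arctan2(M[1,0],M[0,0]),3),'t',round(s['time'],2),'F',np.round(s['wrist_force'],1),'gap',round(s['finger_gap']*94,1),'gf',round(s['gripper_force'],1))
print('dp in target frame',(W.T@(np.array([x,y,z])-p)/75).round(3),'turn',(R.from_matrix(M.T@W).as_rotvec()/np.pi).round(4))
E
python3 -m creep '{"dp":[[0,-0.1,0],[0,-0.2,0],[0,-0.3,0],[0,-0.3,0],[0,-0.3,0]],"turn":[[0,0,0.027],[0,0,0.027],[0,0,0.027],[0,0,0.027],[0,0,0]]}' 0.6 20
python3 go.py 622 54 190 0.08
```

```text
time: 1.42
eef_pos: [235.5, -482.2, 192.9]
tool_rot: [-0.0, 0.999, 0.037, -0.0]
wrist_force: [0.5, -0.9, 0.5]
finger_gap: 0.8
gripper_force: 0.0
pos [ 235.5 -482.2  192.9] yaw 0.075 t 1.42 F [ 0.5 -0.9  0.5] gap 75.2 gf 0.0
dp in target frame [ 5.708 -6.714  0.039] turn [-0.      0.0001 -0.0016]
```

```bash
python3 -m creep '{"dp":[[0.32,-0.37,0],[0.32,-0.37,0],[0.32,-0.37,0],[0.32,-0.37,0],[0.32,-0.37,0]],"turn":[[0,0,0],[0,0,0],[0,0,0],[0,0,0],[0,0,0]]}' >/dev/null
python3 -m creep '{"dp":[[0.32,-0.37,0],[0.32,-0.37,0],[0.32,-0.37,0],[0.32,-0.37,0],[0.32,-0.37,0]],"turn":[[0,0,0],[0,0,0],[0,0,0],[0,0,0],[0,0,0]]}' >/dev/null
python3 -m creep '{"dp":[[0.32,-0.37,0],[0.32,-0.37,0],[0.32,-0.37,0],[0.32,-0.37,0],[0.32,-0.37,0]],"turn":[[0,0,0],[0,0,0],[0,0,0],[0,0,0],[0,0,0]]}' >/dev/null
python3 -m creep '{"dp":[[0.3,-0.37,0],[0.3,-0.37,0],[0.15,-0.3,0],[0.05,-0.1,0],[0,0,0]],"turn":[[0,0,0],[0,0,0],[0,0,0],[0,0,0],[0,0,0]]}' >/dev/null
cat >> h.py <<'E'
def wproj(s,X):
    p=cam('wrist'); A=np.array(p['tool_from_camera']); M=R.from_quat(s['tool_rot'],scalar_first=True).as_matrix()
    t=M.T@(np.array(X,float)-s['eef_pos']); c=A[:3,:3].T@(t-A[:3,3]); v=np.array([c[0],-c[1],-c[2]])
    r=np.hypot(v[0],v[1]); th=np.arctan2(r,v[2]); K=np.array(p['mtx']); return K[:2,2]+K[0,0]*th*v[:2]/r
def wunproj(s,uv,z):
    p=cam('wrist'); A=np.array(p['tool_from_camera']); M=R.from_quat(s['tool_rot'],scalar_first=True).as_matrix(); K=np.array(p['mtx'])
    d=np.array(uv)-K[:2,2]; r=np.hypot(*d); th=r/K[0,0]; v=np.array([d[0]/r*np.sin(th),d[1]/r*np.sin(th),np.cos(th)])
    w=M@A[:3,:3]@[v[0],-v[1],-v[2]]; o=M@A[:3,3]+s['eef_pos']; return o+w*(z-o[2])/w[2]
E
python3 go.py 622 54 190 0.08
python3 - <<'E'
from h import *
import pickle
s=robot.get_state(); im=shoot('wrist','w1.png'); pickle.dump(s,open('w1.pkl','wb'))
cv2.imwrite('pics/w1c.png',cv2.resize(im[:,:,::-1],(800,600),interpolation=2))
for n,X in dict(cups=(622,54,126),mill=(634,-98,132),pot=(644,-17.5,72),drillh=(563,-34,135)).items(): print(n,wproj(s,X)*800/512)
E
```

```text
pos [614.1  53.7 192.7] yaw 0.085 t 3.08 F [-0.5 -0.6 -0.2] gap 74.9 gf 0.0
dp in target frame [0.106 0.005 0.036] turn [-0.0003  0.0001  0.0015]
cups [409.75180222 299.75858176]
mill [656.21106835 303.52211127]
pot [515.49805798 259.24564392]
drillh [544.40014993 408.10951009]
```

View pics/w1c.png

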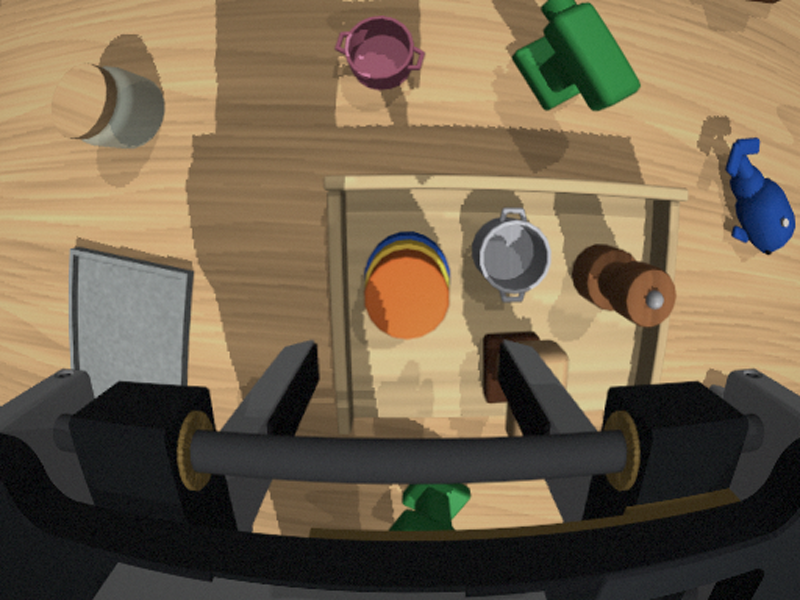

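The wrist view shows the cups' top centre at (406,296), the mill ball at (655,299), the pot rim centre at (511,256) and the drill housing partly behind the right finger. This agrees with my estimates to within a few pixels.

```bash
python3 - <<'E'
from h import *
import pickle
s=pickle.load(open('w1.pkl','rb'))
for n,uv,z in [('cups',(406,296),126),('mill',(655,299),132),('pot',(511,256),72),('lug+',(513,212),63),('lug-',(513,297),63),('wallL',(328,183),72),('wallR',(686,193),72)]: print(n,wunproj(s,np.array(uv)*.64-.2,z)[:2].round(1))
for uv in [(241.7,180.9)]: print(unproj('top',uv,126))
E
```

```text
cups [624.2  56.5]
mill [636.9 -96.2]
pot [646.1 -13.8]
lug+ [676.2 -13.8]
lug- [615.6 -21.2]
wallL [685.2 114.4]
wallR [ 709.7 -147.7]
[618.60031967  54.73200767 126.        ]
```

```bash
python3 -m creep '{"dp":[[0.11,0,0.1],[0,-0.01,0.25],[0,0,0.3],[0,0,0.25],[0,0,0.12]],"turn":[[0,0,0],[0,0,0],[0,0,0],[0,0,0],[0,0,0]]}'
python3 go.py 622.5 55 116 0.08
```

```text
time: 3.55
eef_pos: [621.1, 50.5, 113.9]
tool_rot: [0.0, 0.999, 0.04, -0.001]
wrist_force: [-0.7, -0.2, -1.0]
finger_gap: 0.801
gripper_force: 0.0
pos [621.1  50.5 113.9] yaw 0.079 t 3.55 F [-0.7 -0.2 -1. ] gap 75.3 gf 0.0
dp in target frame [ 0.023 -0.059 -0.028] turn [ 0.0002  0.0009 -0.0002]
```

```bash
python3 -m creep '{"dp":[[0.02,-0.06,-0.03],[0,0,0]],"turn":[[0,0,0],[0,0,0]]}'
python3 go.py 622.5 55 116 0.08
```

```text
time: 3.72
eef_pos: [623.7, 57.5, 119.5]
tool_rot: [-0.0, 0.999, 0.041, 0.0]
wrist_force: [-0.3, 1.6, 1.1]
finger_gap: 0.802
gripper_force: 0.0
pos [623.7  57.5 119.5] yaw 0.081 t 3.72 F [-0.3  1.6  1.1] gap 75.4 gf 0.0
dp in target frame [-0.018  0.032  0.047] turn [-0.0001 -0.0001  0.0004]
```

```bash
python3 -m creep '{"dp":[[0,0.025,0.03],[0,0,0],[0,0,0]],"turn":[[0,0,0],[0,0,0],[0,0,0]]}' >/dev/null; python3 go.py 622.5 55 116 0.08
python3 -m creep '{"dp":[[0,0,0],[0,0,0],[0,0,0],[0,0,0],[0,0,0]],"turn":[[0,0,0],[0,0,0],[0,0,0],[0,0,0],[0,0,0]]}' -1 20 
python3 go.py 622.5 55 116 0.08
```

```text
pos [623.7  55.1 117.3] yaw 0.081 t 3.97 F [-0.6 -0.2 -0.2] gap 75.2 gf 0.0
dp in target frame [-0.016 -0.     0.017] turn [ 0.     -0.0003  0.0004]
time: 4.38
eef_pos: [623.4, 55.4, 116.6]
tool_rot: [-0.0, 0.999, 0.041, 0.0]
wrist_force: [-0.6, 0.2, 0.3]
finger_gap: 0.483
gripper_force: 0.0
pos [623.4  55.4 116.6] yaw 0.082 t 4.38 F [-0.6  0.2  0.3] gap 45.4 gf 0.0
dp in target frame [-0.012  0.005  0.008] turn [-0.     -0.      0.0005]
```

```bash
python3 -m creep '{"dp":[[0,0,0],[0,0,0]],"turn":[[0,0,0],[0,0,0]]}' 
python3 - <<'E'
from h import *
im=shoot('wrist','w2.png');cv2.imwrite('pics/w2c.png',im[100:384,150:400,::-1])
E
```

```text
time: 4.55
eef_pos: [623.3, 55.4, 116.5]
tool_rot: [-0.0, 0.999, 0.041, -0.0]
wrist_force: [-0.5, -0.4, 0.8]
finger_gap: 0.337
gripper_force: 0.0
```

View pics/w2c.png

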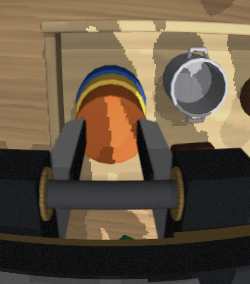

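```bash
python3 - <<'E'
from h import *
import pickle
s=pickle.load(open('w1.pkl','rb'))
M=R.from_quat(s['tool_rot'],scalar_first=True).as_matrix()
for t in [(0,37.5,25),(0,-37.5,25),(8,37.5,25),(0,37.5,0)]: print(t,wproj(s,M@t+s['eef_pos'])/.64)
s=robot.get_state();print(s['finger_gap']*94,s['wrist_force'])
M=R.from_quat(s['tool_rot'],scalar_first=True).as_matrix()
for t in [(0,20,25),(0,-20,25),(0,20,0),(0,-20,0)]: print(t,wproj(s,M@t+s['eef_pos'])-[150,100])
print(wproj(s,(622.5,55,126))-[150,100])
im=shoot('scene','s2.png')
a=im[110:260,220:380,::-1];cv2.imwrite('pics/s2c.png',cv2.resize(a,(640,600),interpolation=2))
E
```

```text
(0, 37.5, 25) [485.15316508 334.89138225]
(0, -37.5, 25) [333.00841838 335.09422793]
(8, 37.5, 25) [485.86231895 319.28181954]
(0, 37.5, 0) [494.01529976 351.99493654]
28.34896736491901 [ 0.34314446  0.94794467 -0.58874002]
(0, 20, 25) [137.95431856 114.49070973]
(0, -20, 25) [ 85.68836694 114.56045352]
(0, 20, 0) [141.07905118 125.56074853]
(0, -20, 0) [ 82.70590783 125.64121393]
[112.48920699 131.84107735]
```

View pics/s2c.png

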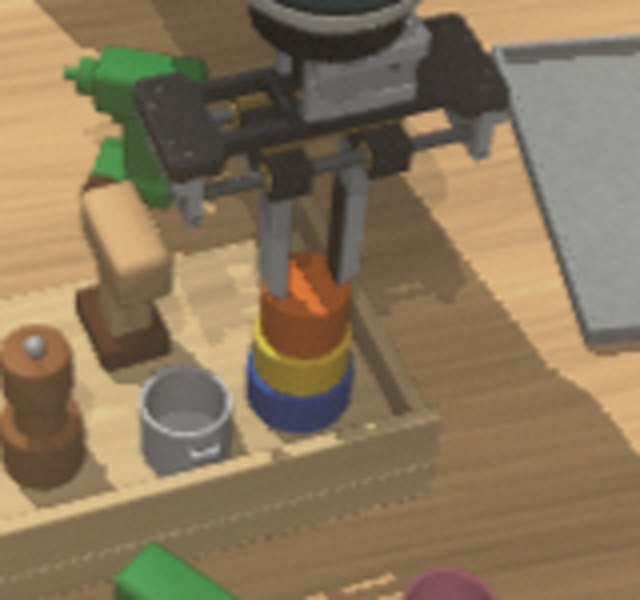

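```bash
python3 - <<'E'
from h import *
s=robot.get_state();M=R.from_quat(s['tool_rot'],scalar_first=True).as_matrix()
print(s['eef_pos'])
for g in (14,19):
  for z in (25,10,0):
    for y in (g,-g): print(y,z,((proj('scene',M@(0,y,z)+s['eef_pos'])-[220,110])*4).round())
for X in [(622,55,126),(622,30,126),(622,80,126),(622,55,88),(634,-98,132)]: print(X,((proj('scene',X)-[220,110])*4).round())
a=cv2.imread('pics/w2.png')[130:330,180:340];cv2.imwrite('pics/w2d.png',cv2.resize(a,(480,600),interpolation=2))
E
```

```text
[623.33765541  55.41724316 116.5317362 ]
14 25 [279. 332.]
-14 25 [325. 320.]
14 10 [280. 314.]
-14 10 [327. 302.]
14 0 [281. 302.]
-14 0 [328. 290.]
19 25 [270. 334.]
-19 25 [334. 318.]
19 10 [271. 316.]
-19 10 [335. 300.]
19 0 [272. 304.]
-19 0 [337. 288.]
(622, 55, 126) [304. 283.]
(622, 30, 126) [260. 290.]
(622, 80, 126) [348. 275.]
(622, 55, 88) [300. 328.]
(634, -98, 132) [ 33. 340.]
```

View pics/w2d.png

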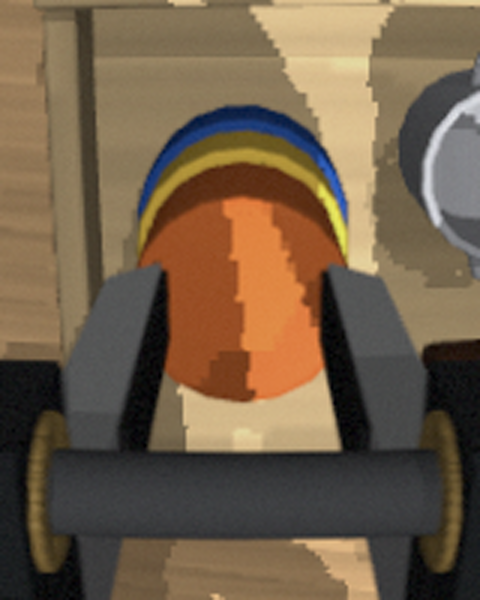

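The fingers closed to less than the cup's diameter without touching it, and both views put the fingertips about 40 mm nearer the flange than the text says (above the cup top). I'll reopen, go lower with the force in view, and work with the real tip position.

```bash
python3 -m creep '{"dp":[[0,0,0],[0,0,0],[0,0,0],[0,0,0],[0,0,0]],"turn":[[0,0,0],[0,0,0],[0,0,0],[0,0,0],[0,0,0]]}' 0.6 20 
python3 -m creep '{"dp":[[0,0,0],[0,0,0],[0,0,0.1],[0,0,0.1],[0,0,0]],"turn":[[0,0,0],[0,0,0],[0,0,0],[0,0,0],[0,0,0]]}' 
python3 -m creep '{"dp":[[0,0,0.1],[0,0,0.1],[0,0,0]],"turn":[[0,0,0],[0,0,0],[0,0,0]]}'
python3 -m creep '{"dp":[[0,0,0],[0,0,0],[0,0,0],[0,0,0],[0,0,0]],"turn":[[0,0,0],[0,0,0],[0,0,0],[0,0,0],[0,0,0]]}' -0.1 20 
```

```text
time: 5.07
eef_pos: [623.3, 55.4, 116.5]
tool_rot: [-0.0, 0.999, 0.041, -0.0]
wrist_force: [0.4, 0.5, 0.2]
finger_gap: 0.574
gripper_force: 0.0
time: 5.48
eef_pos: [622.4, 55.2, 99.5]
tool_rot: [0.0, 0.999, 0.041, -0.001]
wrist_force: [-0.7, 0.1, 0.6]
finger_gap: 0.798
gripper_force: 0.0
time: 5.73
eef_pos: [622.5, 55.3, 84.7]
tool_rot: [0.0, 0.999, 0.041, -0.001]
wrist_force: [-0.1, -0.7, -0.2]
finger_gap: 0.8
gripper_force: 0.0
time: 6.15
eef_pos: [623.5, 55.5, 86.8]
tool_rot: [-0.0, 0.999, 0.041, 0.0]
wrist_force: [-0.2, 0.4, 1.0]
finger_gap: 0.528
gripper_force: 20.0
```

```bash
python3 -m creep '{"dp":[[0,0,-0.05],[0,0,-0.2],[0,0,-0.3],[0,-0.05,-0.25],[-0.04,-0.15,0]],"turn":[[0,0,0],[0,0,0],[0,0,0],[0,0,0],[0,0,0]]}' 
python3 -m creep '{"dp":[[-0.05,-0.3,0],[-0.05,-0.35,0],[-0.05,-0.35,0],[-0.05,-0.35,0],[-0.05,-0.35,0]],"turn":[[0,0,0],[0,0,0],[0,0,0],[0,0,0],[0,0,0]]}' 
python3 -m creep '{"dp":[[-0.05,-0.35,0],[-0.05,-0.35,0],[-0.05,-0.35,0],[-0.04,-0.3,0],[0,-0.25,0]],"turn":[[0,0,0],[0,0,0],[0,0,0],[0,0,0],[0,0,0]]}' >/dev/null
python3 -m creep '{"dp":[[0,-0.05,0],[0,0,0],[0,0,0]],"turn":[[0,0,0],[0,0,0],[0,0,0]]}' >/dev/null
python3 go.py 566.4 319.5 63 0.08
```

```text
time: 6.57
eef_pos: [621.3, 69.0, 150.4]
tool_rot: [0.0, 0.999, 0.04, 0.002]
wrist_force: [1.5, -0.7, 0.7]
finger_gap: 0.529
gripper_force: 20.0
time: 6.98
eef_pos: [589.3, 197.1, 146.3]
tool_rot: [-0.0, 0.999, 0.041, -0.0]
wrist_force: [0.6, -0.6, -0.5]
finger_gap: 0.532
gripper_force: 20.0
pos [565.7 317.2 146.2] yaw 0.081 t 7.65 F [-0.2 -0.6 -2.4] gap 49.7 gf 20.0
dp in target frame [ 0.011 -0.03   1.11 ] turn [0.0002 0.0001 0.0004]
```

```bash
python3 -m creep '{"dp":[[0.01,-0.03,0.1],[0,0,0.3],[0,0,0.3],[0,0,0.25],[0,0,0.1]],"turn":[[0,0,0],[0,0,0],[0,0,0],[0,0,0],[0,0,0]]}' >/dev/null
python3 -m creep '{"dp":[[0,0,0.02],[0,0,0],[0,0,0]],"turn":[[0,0,0],[0,0,0],[0,0,0]]}' >/dev/null
python3 go.py 566.4 319.5 62 0.08
```

```text
pos [567.  320.2  67.4] yaw 0.081 t 8.32 F [ 0.5 -0.7 -0.6] gap 49.6 gf 20.0
dp in target frame [-0.008  0.009  0.072] turn [-0.0002 -0.0004  0.0004]
```

```bash
python3 -m creep '{"dp":[[0,0,0.04],[0,0,0.02],[0,0,0],[0,0,0]],"turn":[[0,0,0],[0,0,0],[0,0,0],[0,0,0]]}'
python3 -m creep '{"dp":[[0,0,0.015],[0,0,0],[0,0,0]],"turn":[[0,0,0],[0,0,0],[0,0,0]]}'
```

```text
time: 8.65
eef_pos: [566.4, 320.2, 62.0]
tool_rot: [-0.0, 0.999, 0.041, 0.0]
wrist_force: [-0.3, -0.3, -1.0]
finger_gap: 0.526
gripper_force: 20.0
time: 8.9
eef_pos: [566.7, 320.7, 61.6]
tool_rot: [-0.0, 0.999, 0.041, 0.001]
wrist_force: [-1.5, -0.0, 6.9]
finger_gap: 0.526
gripper_force: 20.0
```

```bash
python3 -m creep '{"dp":[[0,0,0],[0,0,0],[0,0,0],[0,0,0],[0,0,-0.05]],"turn":[[0,0,0],[0,0,0],[0,0,0],[0,0,0],[0,0,0]]}' 0.5 20
python3 -m creep '{"dp":[[0,0,-0.2],[0,0,-0.3],[0,0,-0.3],[0,0,-0.2],[0,0.1,-0.1]],"turn":[[0,0,0],[0,0,0],[0,0,0],[0,0,0],[0,0,0]]}' 
python3 -m creep '{"dp":[[-0.04,0.3,0],[-0.04,0.4,0],[-0.04,0.4,0],[-0.04,0.4,0],[-0.04,0.4,0]],"turn":[[0,0,0],[0,0,0],[0,0,0],[0,0,0],[0,0,0]]}' >/dev/null
python3 -m creep '{"dp":[[-0.04,0.4,0],[-0.04,0.4,0],[-0.04,0.4,0],[-0.04,0.4,0],[-0.04,0.4,0]],"turn":[[0,0,0],[0,0,0],[0,0,0],[0,0,0],[0,0,0]]}' >/dev/null
python3 -m creep '{"dp":[[-0.04,0.4,0],[-0.04,0.25,0],[-0.04,0.1,0],[0,0,0],[0,0,0]],"turn":[[0,0,0],[0,0,0],[0,0,0],[0,0,0],[0,0,0]]}' >/dev/null
python3 go.py 558 -35 87 0.083
python3 - <<'E'
from h import *
s=robot.get_state(); im=shoot('wrist','w3.png')
a=im[84:384,60:460,::-1];cv2.imwrite('pics/w3c.png',cv2.resize(a,(800,600),interpolation=2))
for X in [(630,-97,132),(554,-35,135),(558+36,-33,135),(644,-17,72)]: print(X,((wproj(s,X)-[60,84])*2).round())
E
```

```text
time: 9.32
eef_pos: [566.0, 319.9, 63.9]
tool_rot: [0.0, 0.999, 0.041, -0.0]
wrist_force: [-0.1, 0.1, 0.0]
finger_gap: 0.746
gripper_force: 0.0
time: 9.73
eef_pos: [567.2, 314.3, 149.4]
tool_rot: [-0.001, 0.999, 0.042, 0.001]
wrist_force: [0.3, -0.3, 0.4]
finger_gap: 0.75
gripper_force: 0.0
pos [556.2 -37.5 146.8] yaw 0.082 t 10.98 F [-0.4  0.7 -0.5] gap 70.5 gf 0.0
dp in target frame [ 0.026 -0.031  0.797] turn [-0.0001  0.0001 -0.0005]
(630, -97, 132) [588.  83.]
(554, -35, 135) [396. 278.]
(594, -33, 135) [400. 168.]
(644, -17, 72) [373.  33.]
```

View pics/w3c.png

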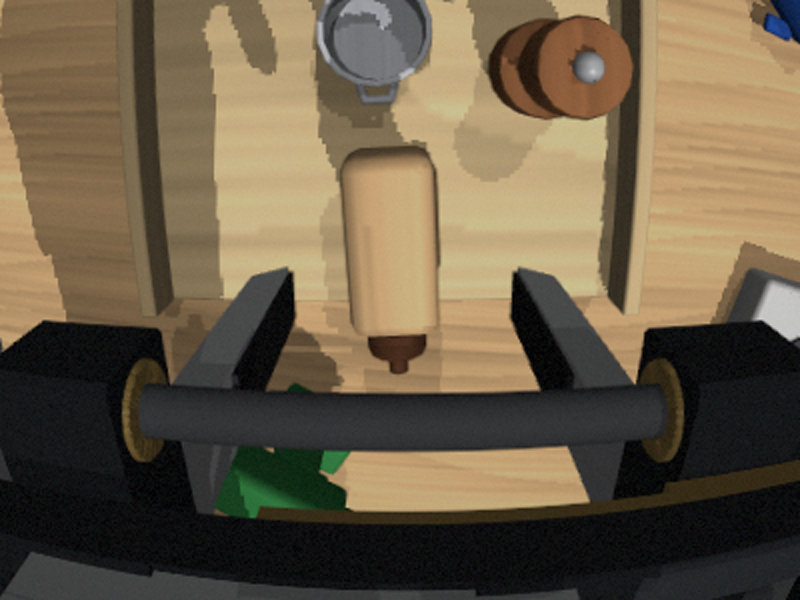

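The wrist view shows the drill housing from (388,150) to (396,333), the mill ball at (590,67), and the pot with its near lug at (377,97).

```bash
python3 - <<'E'
from h import *
s=robot.get_state()
for n,uv,z in [('far',(387,151),133),('near',(396,333),133),('L',(348,242),133),('R',(438,242),133),('mill',(590,67),132),('lug-',(377,97),62)]: print(n,wunproj(s,np.array(uv)/2+[60,84],z).round(1))
E
```

```text
far [599.4 -27.4 133. ]
near [531.3 -35.9 133. ]
L [565.5 -15.9 133. ]
R [568.2 -48.2 133. ]
mill [636.  -96.5 132. ]
lug- [615.2 -19.7  62. ]
```

```bash
python3 -m creep '{"dp":[[0.055,-0.06,0.1],[0,0,0.25],[0,0,0.25],[0,0,0.15],[0,0,0.05]],"turn":[[0,0,-0.002],[0,0,0],[0,0,0],[0,0,0],[0,0,0]]}' 
python3 -m creep '{"dp":[[0,0,0],[0,0,0],[0,0,0],[0,0,0],[0,0,0]],"turn":[[0,0,0],[0,0,0],[0,0,0],[0,0,0],[0,0,0]]}' -0.4 30
python3 -m creep '{"dp":[[0,0,0],[0,0,0]],"turn":[[0,0,0],[0,0,0]]}'
python3 go.py 560 -32.5 87 0.083
```

```text
time: 11.45
eef_pos: [559.3, -32.0, 84.8]
tool_rot: [-0.0, 0.999, 0.045, -0.001]
wrist_force: [-1.0, 0.7, 0.5]
finger_gap: 0.751
gripper_force: 0.0
time: 11.87
eef_pos: [560.6, -33.3, 87.5]
tool_rot: [0.0, 0.999, 0.044, 0.0]
wrist_force: [0.4, -0.4, -0.4]
finger_gap: 0.432
gripper_force: 0.0
time: 12.03
eef_pos: [560.5, -33.3, 87.3]
tool_rot: [0.0, 0.999, 0.044, 0.0]
wrist_force: [-0.1, 0.3, 4.0]
finger_gap: 0.361
gripper_force: 29.6
pos [560.5 -33.3  87.3] yaw 0.088 t 12.03 F [-0.1  0.3  4. ] gap 33.9 gf 29.6
dp in target frame [-0.006 -0.012  0.004] turn [ 0.     -0.0002  0.0015]
```

```bash
python3 -m creep '{"dp":[[0,0,-0.05],[0,0,-0.2],[0,0,-0.3],[-0.05,0,-0.3],[-0.1,-0.1,-0.15]],"turn":[[0,0,0],[0,0,0],[0,0,0],[0,0,0],[0,0,0]]}' 
python3 -m creep '{"dp":[[-0.08,-0.25,0],[-0.08,-0.35,0],[-0.08,-0.4,0],[-0.08,-0.4,0],[-0.08,-0.4,0]],"turn":[[0,0,0],[0,0,0],[0,0,0],[0,0,0],[0,0,0]]}' 
python3 -m creep '{"dp":[[-0.05,-0.4,0],[0,-0.4,0],[0,-0.4,0],[0,-0.4,0],[0,-0.4,0]],"turn":[[0,0,0],[0,0,0],[0,0,0],[0,0,0],[0,0,0]]}' >/dev/null
python3 -m creep '{"dp":[[0,-0.35,0],[0,-0.2,0],[0,-0.08,0],[0,0,0],[0,0,0]],"turn":[[0,0,0],[0,0,0],[0,0,0],[0,0,0],[0,0,0]]}' >/dev/null
python3 go.py 484 330 64 0.083
```

```text
time: 12.45
eef_pos: [549.4, -27.8, 164.3]
tool_rot: [0.0, 0.999, 0.043, 0.001]
wrist_force: [0.3, 0.1, -1.9]
finger_gap: 0.363
gripper_force: 29.6
time: 12.87
eef_pos: [505.9, 106.2, 162.2]
tool_rot: [0.0, 0.999, 0.044, -0.0]
wrist_force: [1.1, 0.6, -1.6]
finger_gap: 0.362
gripper_force: 29.6
pos [485.8 300.2 161.8] yaw 0.087 t 13.7 F [ 0.1 -0.5 -2.2] gap 33.8 gf 29.6
dp in target frame [ 0.009 -0.398  1.304] turn [0.0002 0.0001 0.0013]
```

```bash
python3 -m creep '{"dp":[[0,-0.2,0.1],[0,-0.2,0.2],[0,0,0.3],[0,0,0.3],[0,0,0.2]],"turn":[[0,0,0],[0,0,0],[0,0,0],[0,0,0],[0,0,0]]}' >/dev/null
python3 -m creep '{"dp":[[0,0,0.12],[0,0,0.03],[0,0,0],[0,0,0]],"turn":[[0,0,0],[0,0,0],[0,0,0],[0,0,0]]}'
python3 go.py 484 330 63 0.083
```

```text
time: 14.45
eef_pos: [483.6, 330.9, 69.1]
tool_rot: [-0.0, 0.999, 0.044, 0.0]
wrist_force: [0.5, 0.5, -1.8]
finger_gap: 0.361
gripper_force: 29.6
pos [483.6 330.9  69.1] yaw 0.087 t 14.45 F [ 0.5  0.5 -1.8] gap 34.0 gf 29.6
dp in target frame [0.004 0.013 0.082] turn [-0.0001 -0.0003  0.0013]
```

```bash
python3 -m creep '{"dp":[[0,0,0.05],[0,0,0.03],[0,0,0.01],[0,0,0],[0,0,0]],"turn":[[0,0,0],[0,0,0],[0,0,0],[0,0,0],[0,0,0]]}'
python3 -m creep '{"dp":[[0,0,0.01],[0,0,0],[0,0,0]],"turn":[[0,0,0],[0,0,0],[0,0,0]]}'
```

```text
time: 14.87
eef_pos: [483.5, 331.4, 62.3]
tool_rot: [-0.0, 0.999, 0.044, 0.001]
wrist_force: [0.0, -0.9, 6.8]
finger_gap: 0.365
gripper_force: 29.7
time: 15.12
eef_pos: [483.7, 331.6, 62.2]
tool_rot: [-0.0, 0.999, 0.044, 0.001]
wrist_force: [-3.8, -3.6, 17.6]
finger_gap: 0.361
gripper_force: 29.8
```

```bash
python3 -m creep '{"dp":[[0,0,-0.01],[0,0,0],[0,0,0],[0,0,0],[0,0,0]],"turn":[[0,0,0],[0,0,0],[0,0,0],[0,0,0],[0,0,0]]}' 0.4 20
python3 -m creep '{"dp":[[0,0,-0.1],[0,0,-0.3],[0,0,-0.35],[0,0,-0.3],[0,0.1,-0.15]],"turn":[[0,0,0],[0,0,0],[0,0,0],[0,0,0],[0,0,0]]}' 
python3 -m creep '{"dp":[[0.08,0.3,0],[0.1,0.4,0],[0.1,0.4,0],[0.1,0.4,0],[0.1,0.4,0]],"turn":[[0,0,0],[0,0,0],[0,0,0],[0,0,0],[0,0,0]]}' >/dev/null
python3 -m creep '{"dp":[[0.1,0.4,0],[0.1,0.4,0],[0.1,0.4,0],[0.1,0.4,0],[0.1,0.4,0]],"turn":[[0,0,0],[0,0,0],[0,0,0],[0,0,0],[0,0,0]]}' >/dev/null
python3 -m creep '{"dp":[[0.1,0.4,0],[0.1,0.4,0],[0.1,0.3,0],[0.1,0.25,0],[0.05,0.1,0]],"turn":[[0,0,0],[0,0,0],[0,0,0],[0,0,0],[0,0,0]]}' >/dev/null
python3 -m creep '{"dp":[[0,0,0],[0,0,0]],"turn":[[0,0,0],[0,0,0]]}' >/dev/null
python3 go.py 636 -97 82 0.083
```

```text
time: 15.53
eef_pos: [482.9, 331.1, 61.3]
tool_rot: [-0.0, 0.999, 0.044, -0.0]
wrist_force: [0.4, 0.1, -0.0]
finger_gap: 0.673
gripper_force: 0.0
time: 15.95
eef_pos: [483.9, 325.4, 154.6]
tool_rot: [-0.001, 0.999, 0.045, 0.001]
wrist_force: [0.4, 0.1, 0.5]
finger_gap: 0.703
gripper_force: 0.0
pos [625.2 -65.8 151.2] yaw 0.088 t 17.37 F [-0.8  0.9 -0.5] gap 65.8 gf 0.0
dp in target frame [0.109 0.426 0.923] turn [-0.0002  0.0002  0.0016]
```

```bash
python3 -m creep '{"dp":[[0.06,0.2,0],[0.05,0.23,0],[0,0,0.1],[0,0,0.2],[0,0,0.25]],"turn":[[0,0,0],[0,0,0],[0,0,0],[0,0,0],[0,0,0]]}' 
python3 -m creep '{"dp":[[0,0,0.25],[0,0,0.1],[0,0,0]],"turn":[[0,0,0],[0,0,0],[0,0,0]]}' 
python3 go.py 636 -97 82 0.083
python3 -m creep '{"dp":[[0,0,0],[0,0,0],[0,0,0],[0,0,0],[0,0,0]],"turn":[[0,0,0],[0,0,0],[0,0,0],[0,0,0],[0,0,0]]}' -0.4 20
python3 go.py 636 -97 82 0.083
```

```text
time: 17.78
eef_pos: [637.1, -97.1, 110.6]
tool_rot: [-0.0, 0.999, 0.044, 0.001]
wrist_force: [-0.2, -0.0, 0.1]
finger_gap: 0.699
gripper_force: 0.0
time: 18.03
eef_pos: [635.5, -97.0, 82.2]
tool_rot: [-0.0, 0.999, 0.044, -0.001]
wrist_force: [-0.4, 0.4, 0.3]
finger_gap: 0.704
gripper_force: 0.0
pos [635.5 -97.   82.2] yaw 0.089 t 18.03 F [-0.4  0.4  0.3] gap 66.1 gf 0.0
dp in target frame [0.006 0.    0.003] turn [-0.0003  0.0009  0.0019]
time: 18.45
eef_pos: [637.1, -98.1, 84.7]
tool_rot: [0.0, 0.999, 0.044, 0.001]
wrist_force: [-0.6, -0.1, 3.7]
finger_gap: 0.423
gripper_force: 20.0
pos [637.1 -98.1  84.7] yaw 0.088 t 18.45 F [-0.6 -0.1  3.7] gap 39.8 gf 20.0
dp in target frame [-0.013 -0.016  0.036] turn [ 0.0001 -0.0003  0.0015]
```

```bash
python3 -m creep '{"dp":[[0,0,-0.05],[0,0,-0.2],[0,0,-0.3],[0,0,-0.35],[0,-0.1,-0.2]],"turn":[[0,0,0],[0,0,0],[0,0,0],[0,0,0],[0,0,0]]}' 
python3 -m creep '{"dp":[[-0.1,-0.3,0],[-0.16,-0.38,0],[-0.16,-0.38,0],[-0.16,-0.38,0],[-0.16,-0.38,0]],"turn":[[0,0,0],[0,0,0],[0,0,0],[0,0,0],[0,0,0]]}' >/dev/null
python3 -m creep '{"dp":[[-0.18,-0.38,0],[-0.18,-0.38,0],[-0.18,-0.38,0],[-0.18,-0.38,0],[-0.18,-0.38,0]],"turn":[[0,0,0],[0,0,0],[0,0,0],[0,0,0],[0,0,0]]}' 
python3 -m creep '{"dp":[[-0.18,-0.38,0],[-0.18,-0.38,0],[-0.18,-0.38,0],[-0.18,-0.38,0],[-0.05,-0.15,0]],"turn":[[0,0,0],[0,0,0],[0,0,0],[0,0,0],[0,0,0]]}' >/dev/null
python3 -m creep '{"dp":[[0,0,0],[0,0,0]],"turn":[[0,0,0],[0,0,0]]}' >/dev/null
python3 go.py 391.6 340.6 60 0.088
```

```text
time: 18.87
eef_pos: [636.6, -92.1, 169.2]
tool_rot: [0.0, 0.999, 0.043, 0.001]
wrist_force: [0.0, 0.3, 0.4]
finger_gap: 0.421
gripper_force: 20.0
time: 19.7
eef_pos: [488.1, 177.6, 166.8]
tool_rot: [0.0, 0.999, 0.044, 0.0]
wrist_force: [0.3, 0.0, -0.4]
finger_gap: 0.419
gripper_force: 20.0
pos [420.4 296.4 166.7] yaw 0.089 t 20.28 F [ 0.9 -1.3 -0.8] gap 39.8 gf 20.0
dp in target frame [-0.331 -0.621  1.422] turn [ 0.     -0.      0.0003]
```

```bash
python3 -m creep '{"dp":[[-0.2,-0.1,0],[-0.13,-0.25,0],[0,-0.27,0.1],[0,0,0.25],[0,0,0.3]],"turn":[[0,0,0],[0,0,0],[0,0,0],[0,0,0],[0,0,0]]}' >/dev/null
python3 -m creep '{"dp":[[0,0,0.3],[0,0,0.25],[0,0,0.1],[0,0,0],[0,0,0]],"turn":[[0,0,0],[0,0,0],[0,0,0],[0,0,0],[0,0,0]]}'
python3 go.py 391.6 340.6 60 0.088
```

```text
time: 21.12
eef_pos: [392.2, 340.1, 69.5]
tool_rot: [-0.0, 0.999, 0.044, 0.0]
wrist_force: [0.6, 0.5, 0.0]
finger_gap: 0.419
gripper_force: 20.0
pos [392.2 340.1  69.5] yaw 0.087 t 21.12 F [0.6 0.5 0. ] gap 39.4 gf 20.0
dp in target frame [-0.008 -0.007  0.127] turn [-0.     -0.     -0.0003]
```

```bash
python3 -m creep '{"dp":[[0,0,0.06],[0,0,0.04],[0,0,0.01],[0,0,0],[0,0,0]],"turn":[[0,0,0],[0,0,0],[0,0,0],[0,0,0],[0,0,0]]}'
python3 -m creep '{"dp":[[0,0,0.015],[0,0,0],[0,0,0]],"turn":[[0,0,0],[0,0,0],[0,0,0]]}'
```

```text
time: 21.53
eef_pos: [391.9, 340.4, 60.9]
tool_rot: [-0.0, 0.999, 0.044, 0.0]
wrist_force: [-0.4, -0.4, -1.0]
finger_gap: 0.421
gripper_force: 20.0
time: 21.78
eef_pos: [391.9, 340.5, 59.7]
tool_rot: [-0.0, 0.999, 0.044, 0.0]
wrist_force: [-0.3, 0.4, -0.3]
finger_gap: 0.424
gripper_force: 20.0
```

```bash
python3 -m creep '{"dp":[[0,0,0.013],[0,0,0],[0,0,0]],"turn":[[0,0,0],[0,0,0],[0,0,0]]}'
python3 -m creep '{"dp":[[0,0,0.01],[0,0,0],[0,0,0]],"turn":[[0,0,0],[0,0,0],[0,0,0]]}'
```

```text
time: 22.03
eef_pos: [392.2, 340.6, 59.4]
tool_rot: [-0.0, 0.999, 0.044, 0.0]
wrist_force: [-1.0, -3.7, 15.5]
finger_gap: 0.425
gripper_force: 20.0
time: 22.28
eef_pos: [392.5, 340.6, 59.1]
tool_rot: [-0.0, 0.999, 0.044, 0.001]
wrist_force: [-3.5, -6.0, 23.5]
finger_gap: 0.422
gripper_force: 20.0
```

```bash
python3 -m creep '{"dp":[[0,0,-0.025],[0,0,0],[0,0,0],[0,0,0],[0,0,0]],"turn":[[0,0,0],[0,0,0],[0,0,0],[0,0,0],[0,0,0]]}' 0.4 20
python3 -m creep '{"dp":[[0,0,-0.1],[0,0,-0.3],[0,0,-0.4],[0,0,-0.35],[0.1,0.1,-0.1]],"turn":[[0,0,0],[0,0,0],[0,0,0],[0,0,0],[0,0,0]]}' 
python3 -m creep '{"dp":[[0.2,0.36,0],[0.21,0.36,0],[0.21,0.36,0],[0.21,0.36,0],[0.21,0.36,0]],"turn":[[0,0,0],[0,0,0],[0,0,0],[0,0,0],[0,0,0]]}' 0.65 >/dev/null
python3 -m creep '{"dp":[[0.21,0.36,0],[0.21,0.36,0],[0.21,0.36,0],[0.21,0.36,0],[0.21,0.36,0]],"turn":[[0,0,0],[0,0,0],[0,0,0],[0,0,0],[0,0,0]]}' >/dev/null
python3 -m creep '{"dp":[[0.21,0.36,0],[0.21,0.36,0],[0.21,0.36,0],[0.1,0.15,0],[0,0,0]],"turn":[[0,0,-0.006],[0,0,-0.006],[0,0,0],[0,0,0],[0,0,0]]}' >/dev/null
python3 -m creep '{"dp":[[0,0,0],[0,0,0]],"turn":[[0,0,0],[0,0,0]]}' >/dev/null
python3 go.py 646 -16 30 0.125
python3 - <<'E'
from h import *
s=robot.get_state(); im=shoot('wrist','w4.png')
a=im[84:384,60:460,::-1];cv2.imwrite('pics/w4c.png',cv2.resize(a,(800,600),interpolation=2))
print(((wproj(s,(646,-16,72))-[60,84])*2).round())
t=shoot('top','t2.png')
E
```

```text
time: 22.7
eef_pos: [391.7, 340.4, 59.5]
tool_rot: [0.0, 0.999, 0.044, -0.0]
wrist_force: [-0.1, -0.1, -0.4]
finger_gap: 0.698
gripper_force: 0.0
time: 23.12
eef_pos: [399.7, 335.9, 157.7]
tool_rot: [-0.002, 0.999, 0.045, 0.002]
wrist_force: [0.0, 0.5, 0.0]
finger_gap: 0.701
gripper_force: 0.0
pos [643.6  -5.9 153.6] yaw 0.127 t 24.53 F [0.9 0.8 0.2] gap 77.4 gf 0.0
dp in target frame [0.014 0.137 1.648] turn [-0.0002  0.0001  0.0006]
[425. 223.]
```

View pics/w4c.png

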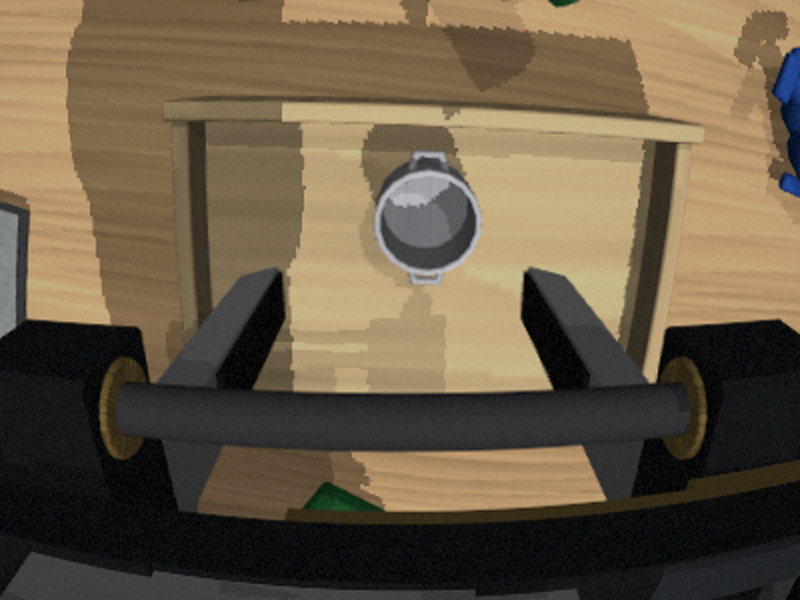

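View pics/t2.png

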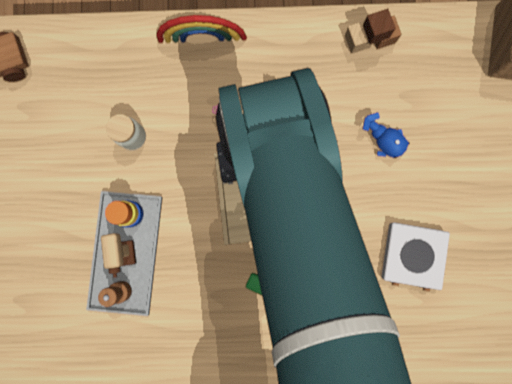

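The wrist view shows the pot rim centre at (428,222) and its lugs at (429,158) and (427,278), in line with the tool. The top view shows the cups (122,212), drill (115,250) and mill (117,292) standing in the tray. Now I grip the pot.

```bash
python3 -m creep '{"dp":[[0.02,0.16,0.1],[0,0,0.25],[0,0,0.35],[0,0,0.35],[0,0,0.3]],"turn":[[0,0,0],[0,0,0],[0,0,0],[0,0,0],[0,0,0]]}' 
python3 -m creep '{"dp":[[0,0,0.2],[0,0,0.08],[0,0,0],[0,0,0]],"turn":[[0,0,0],[0,0,0],[0,0,0],[0,0,0]]}' 
python3 go.py 646.5 -17.5 26 0.125
```

```text
time: 25.05
eef_pos: [646.6, -19.7, 50.3]
tool_rot: [0.0, 0.998, 0.063, -0.0]
wrist_force: [-0.1, 0.6, -1.0]
finger_gap: 0.825
gripper_force: 0.0
time: 25.38
eef_pos: [647.4, -19.2, 31.6]
tool_rot: [-0.0, 0.998, 0.063, 0.0]
wrist_force: [0.2, -0.7, 0.2]
finger_gap: 0.824
gripper_force: 0.0
pos [647.4 -19.2  31.6] yaw 0.126 t 25.38 F [ 0.2 -0.7  0.2] gap 77.5 gf 0.0
dp in target frame [-0.01  -0.024  0.075] turn [-0.     -0.0001  0.0002]
```

```bash
python3 -m creep '{"dp":[[0,-0.02,0.06],[0,0,0],[0,0,0]],"turn":[[0,0,0],[0,0,0],[0,0,0]]}' 
python3 -m creep '{"dp":[[0,0,0],[0,0,0],[0,0,0],[0,0,0],[0,0,0]],"turn":[[0,0,0],[0,0,0],[0,0,0],[0,0,0],[0,0,0]]}' 0 15
python3 -m creep '{"dp":[[0,0,-0.03],[0,0,-0.1],[0,0,-0.2],[0,0,-0.2],[0,0,0]],"turn":[[0,0,0],[0,0,0],[0,0,0],[0,0,0],[0,0,0]]}' 
python3 go.py 454.5 -323.5 60 0.125
```

```text
time: 25.63
eef_pos: [647.3, -17.5, 27.2]
tool_rot: [0.0, 0.998, 0.063, 0.0]
wrist_force: [-0.3, 0.2, 0.4]
finger_gap: 0.824
gripper_force: 0.0
time: 26.05
eef_pos: [647.1, -17.6, 26.8]
tool_rot: [-0.0, 0.998, 0.063, 0.0]
wrist_force: [-0.8, -0.3, 1.3]
finger_gap: 0.56
gripper_force: 15.0
time: 26.47
eef_pos: [648.6, -17.5, 69.7]
tool_rot: [0.0, 0.998, 0.063, 0.002]
wrist_force: [0.3, 0.3, -0.9]
finger_gap: 0.556
gripper_force: 15.0
pos [648.6 -17.5  69.7] yaw 0.125 t 26.47 F [ 0.3  0.3 -0.9] gap 52.3 gf 15.0
dp in target frame [-3.076  3.726  0.13 ] turn [ 0.0002 -0.0012  0.0002]
```

```bash
python3 -m creep '{"dp":[[0,0,-0.2],[0,0.05,-0.2],[-0.1,0.15,0],[-0.2,0.25,0],[-0.26,0.31,0]],"turn":[[0,0,0],[0,0,0],[0,0,0],[0,0,0],[0,0,0]]}' >/dev/null
python3 -m creep '{"dp":[[-0.26,0.31,0],[-0.26,0.31,0],[-0.26,0.31,0],[-0.26,0.31,0],[-0.26,0.31,0]],"turn":[[0,0,0],[0,0,0],[0,0,0],[0,0,0],[0,0,0]]}' 
python3 -m creep '{"dp":[[-0.26,0.31,0],[-0.26,0.31,0],[-0.26,0.31,0],[-0.26,0.31,0],[-0.13,0.15,0]],"turn":[[0,0,0],[0,0,0],[0,0,0],[0,0,0],[0,0,0]]}' >/dev/null
python3 -m creep '{"dp":[[0,0,0],[0,0,0]],"turn":[[0,0,0],[0,0,0]]}' >/dev/null
python3 go.py 455 -323.5 60 0.125
python3 - <<'E'
from h import *
s=robot.get_state(); im=shoot('wrist','w5.png')
print(s['eef_pos'],s['tool_rot'])
a=im[84:384,60:460,::-1];cv2.imwrite('pics/w5c.png',cv2.resize(a,(800,600),interpolation=2))
print(((wproj(s,(455,-323.5,33))-[60,84])*2).round())
E
```

```text
time: 27.3
eef_pos: [528.4, -208.7, 95.7]
tool_rot: [-0.0, 0.998, 0.062, -0.0]
wrist_force: [1.0, -1.0, -0.7]
finger_gap: 0.562
gripper_force: 15.0
pos [ 455.  -322.2   95.8] yaw 0.123 t 27.88 F [-0.2  0.7 -0.8] gap 52.5 gf 15.0
dp in target frame [-0.003  0.018  0.477] turn [-0.0001  0.0002 -0.0006]
[ 455.03765104 -322.17052498   95.80630529] [-1.32978002e-04  9.98101450e-01  6.15903482e-02 -3.27106059e-04]
[406. 236.]
```

View pics/w5c.png

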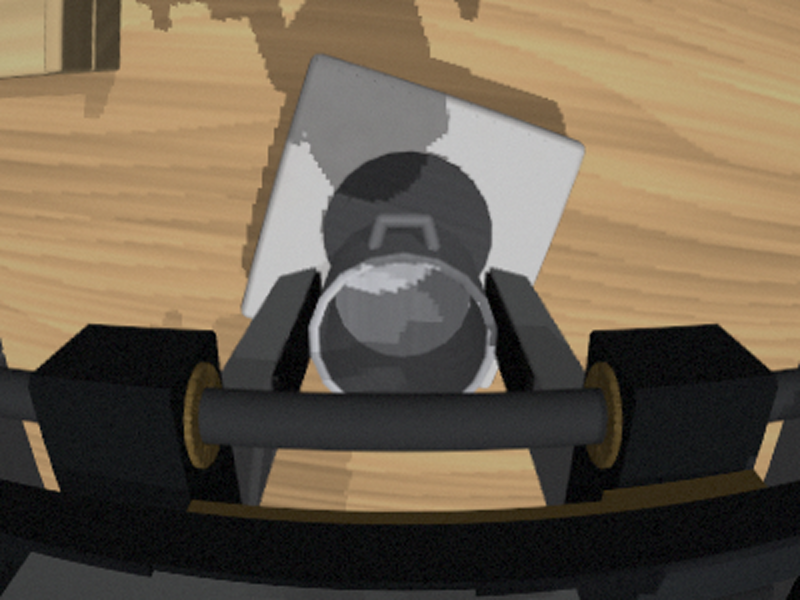

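The wrist view shows the plate centre at (408,234) against a predicted (406,236), and the pot rim spanning 311–497 with its far edge at row 253.

```bash
python3 - <<'E'
from h import *
s=robot.get_state()
print('plate',wunproj(s,np.array((408,234))/2+[60,84],33).round(1),'far rim',wunproj(s,np.array((404,255))/2+[60,84],141).round(1), 'eef',s['eef_pos'].round(1))
E
```

```text
plate [ 456.6 -323.1   33. ] far rim [ 479.7 -318.2  141. ] eef [ 455.9 -321.2   96. ]
```

```bash
python3 -m creep '{"dp":[[0.02,0.025,0.1],[0,0,0.25],[0,0,0.25],[0,0,0.15],[0,0,0.05]],"turn":[[0,0,0],[0,0,0],[0,0,0],[0,0,0],[0,0,0]]}' >/dev/null
python3 -m creep '{"dp":[[0,0,0],[0,0,0],[0,0,0]],"turn":[[0,0,0],[0,0,0],[0,0,0]]}'
python3 go.py 457.5 -323 30 0.125
```

```text
time: 28.6
eef_pos: [458.6, -323.2, 37.2]
tool_rot: [0.0, 0.998, 0.063, 0.0]
wrist_force: [0.1, -0.7, -0.8]
finger_gap: 0.558
gripper_force: 15.0
pos [ 458.6 -323.2   37.2] yaw 0.126 t 28.6 F [ 0.1 -0.7 -0.8] gap 52.5 gf 15.0
dp in target frame [-0.014 -0.004  0.096] turn [ 0.0002 -0.0003  0.0002]
```

```bash
python3 -m creep '{"dp":[[-0.01,0,0.05],[0,0,0.03],[0,0,0],[0,0,0]],"turn":[[0,0,0],[0,0,0],[0,0,0],[0,0,0]]}'
python3 -m creep '{"dp":[[0,0,0.013],[0,0,0],[0,0,0]],"turn":[[0,0,0],[0,0,0],[0,0,0]]}'
```

```text
time: 28.93
eef_pos: [457.2, -323.2, 30.4]
tool_rot: [-0.0, 0.998, 0.063, -0.0]
wrist_force: [0.4, -0.2, -0.8]
finger_gap: 0.558
gripper_force: 15.0
time: 29.18
eef_pos: [457.4, -323.2, 29.7]
tool_rot: [0.0, 0.998, 0.063, 0.0]
wrist_force: [-1.9, 0.5, 4.6]
finger_gap: 0.557
gripper_force: 15.0
```

```bash
python3 -m creep '{"dp":[[0,0,0],[0,0,0],[0,0,0],[0,0,0],[0,0,-0.1]],"turn":[[0,0,0],[0,0,0],[0,0,0],[0,0,0],[0,0,0]]}' 0.5 20
python3 -m creep '{"dp":[[0,0,-0.2],[0,0,-0.35],[0,0,-0.4],[0,0,-0.35],[0,-0.1,-0.2]],"turn":[[0,0,0],[0,0,0],[0,0,0],[0,0,0.006],[0,0,0.006]]}' 
python3 -m creep '{"dp":[[0,-0.3,0],[0,-0.43,0],[0,-0.43,0],[0,-0.43,0],[0,-0.43,0]],"turn":[[0,0,0],[0,0,0],[0,0,0],[0,0,0],[0,0,0]]}' 0.4 >/dev/null
python3 -m creep '{"dp":[[0,-0.43,0],[0,-0.43,0],[0,-0.43,0],[0,-0.43,0],[0,-0.43,0]],"turn":[[0,0,0],[0,0,0],[0,0,0],[0,0,0],[0,0,0]]}' >/dev/null
python3 -m creep '{"dp":[[0,-0.43,0],[0,-0.43,0],[0,-0.43,0],[0,-0.43,0],[0,-0.43,0]],"turn":[[0,0,0],[0,0,0],[0,0,0],[0,0,0],[0,0,0]]}' >/dev/null
python3 -m creep '{"dp":[[0,-0.43,0],[0,-0.43,0],[0,-0.3,0],[0,0,0],[0,0,0]],"turn":[[0,0,0],[0,0,0],[0,0,0],[0,0,0],[0,0,0]]}' >/dev/null
python3 go.py 392.2 340.5 59.4 0.088
python3 - <<'E'
from h import *
t=shoot('top','t3.png')[200:320,320:480,::-1]; cv2.imwrite('pics/t3c.png',cv2.resize(t,(640,480),interpolation=2))
E
```

```text
time: 29.6
eef_pos: [456.6, -322.7, 36.1]
tool_rot: [-0.001, 0.998, 0.063, -0.001]
wrist_force: [-0.9, -0.2, -0.3]
finger_gap: 0.752
gripper_force: 0.0
time: 30.02
eef_pos: [457.1, -317.1, 152.9]
tool_rot: [0.001, 0.999, 0.043, 0.001]
wrist_force: [-0.5, -0.3, -0.6]
finger_gap: 0.749
gripper_force: 0.0
pos [406.9 244.1 149.8] yaw 0.09 t 31.68 F [ 0.7 -0.7 -1.2] gap 65.8 gf 0.0
dp in target frame [-0.082 -1.297  1.205] turn [-0.0001  0.      0.0007]
```

View pics/t3c.png

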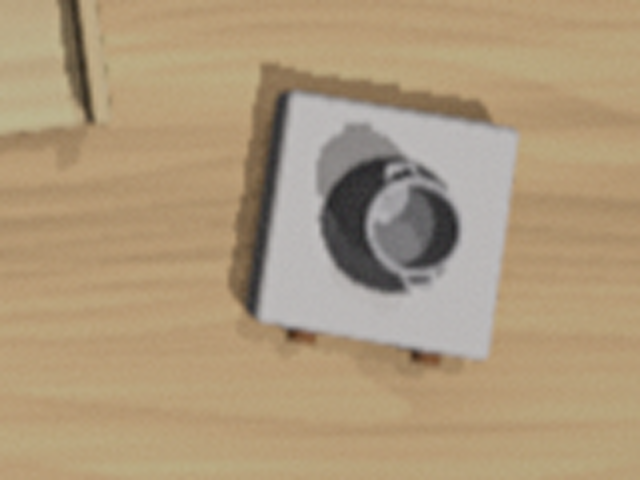

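```bash
python3 - <<'E'
from h import *
f=lambda x,y:(320+x/4-.4,200+y/4-.4)
print('plate',unproj('top',f(391,223),33).round(1),'rim',unproj('top',f(413,225),75).round(1))
E
```

```text
plate [ 453.3 -324.2   33. ] rim [ 455.  -321.5   75. ]
```

The pot rim at (413,225) maps to within about 3 mm of the plate centre at (391,223), so the pot is centred. Now the mill goes back.

```bash
python3 -m creep '{"dp":[[-0.04,-0.35,0],[-0.04,-0.4,0],[0,-0.35,0],[0,-0.2,0],[0,0,0.1]],"turn":[[0,0,0],[0,0,0],[0,0,0],[0,0,0],[0,0,0]]}' >/dev/null
python3 -m creep '{"dp":[[0,0,0.2],[0,0,0.3],[0,0,0.3],[0,0,0.2],[0,0,0.08]],"turn":[[0,0,0],[0,0,0],[0,0,0],[0,0,0],[0,0,0]]}' >/dev/null
python3 -m creep '{"dp":[[0,0,0],[0,0,0]],"turn":[[0,0,0],[0,0,0]]}' >/dev/null
python3 go.py 392.2 340.5 59.4 0.088
```

```text
pos [393.2 339.1  61.5] yaw 0.087 t 32.73 F [ 0.6 -0.1  0.3] gap 66.1 gf 0.0
dp in target frame [-0.011 -0.019  0.028] turn [ 0.0001 -0.     -0.0003]
```

```bash
python3 -m creep '{"dp":[[-0.012,-0.018,0.025],[0,0,0],[0,0,0]],"turn":[[0,0,0],[0,0,0],[0,0,0]]}' 
python3 -m creep '{"dp":[[0,0,0],[0,0,0],[0,0,0],[0,0,0],[0,0,0]],"turn":[[0,0,0],[0,0,0],[0,0,0],[0,0,0],[0,0,0]]}' -0.4 20
python3 -m creep '{"dp":[[0,0,-0.05],[0,0,-0.2],[0,0,-0.35],[0,0,-0.4],[0,0,-0.35]],"turn":[[0,0,0],[0,0,0],[0,0,0],[0,0,0],[0,0,0]]}' 
python3 go.py 637.1 -98.1 85 0.088
```

```text
time: 32.98
eef_pos: [392.0, 341.2, 59.7]
tool_rot: [-0.0, 0.999, 0.044, 0.0]
wrist_force: [-0.4, 0.1, -0.0]
finger_gap: 0.697
gripper_force: 0.0
time: 33.4
eef_pos: [391.7, 341.0, 59.1]
tool_rot: [-0.0, 0.999, 0.044, -0.0]
wrist_force: [0.1, 0.3, -0.4]
finger_gap: 0.423
gripper_force: 20.0
time: 33.82
eef_pos: [391.4, 341.1, 162.0]
tool_rot: [-0.0, 0.999, 0.044, -0.0]
wrist_force: [0.0, -0.4, -0.3]
finger_gap: 0.423
gripper_force: 20.0
pos [391.4 341.1 162. ] yaw 0.088 t 33.82 F [ 0.  -0.4 -0.3] gap 39.8 gf 20.0
dp in target frame [2.749 6.122 1.027] turn [-0.0001  0.0001  0.0001]
```

```bash
python3 -m creep '{"dp":[[0,0.2,-0.05],[0,0.4,0],[0,0.42,0],[0.1,0.42,0],[0.2,0.4,0]],"turn":[[0,0,0],[0,0,0],[0,0,0],[0,0,0],[0,0,0]]}' >/dev/null
python3 -m creep '{"dp":[[0.22,0.4,0],[0.22,0.4,0],[0.22,0.4,0],[0.22,0.4,0],[0.22,0.4,0]],"turn":[[0,0,0],[0,0,0],[0,0,0],[0,0,0],[0,0,0]]}' 
python3 -m creep '{"dp":[[0.22,0.4,0],[0.22,0.4,0],[0.22,0.4,0],[0.22,0.4,0],[0.22,0.3,0]],"turn":[[0,0,0],[0,0,0],[0,0,0],[0,0,0],[0,0,0]]}' >/dev/null
python3 -m creep '{"dp":[[0.1,0.2,0],[0,0,0],[0,0,0]],"turn":[[0,0,0],[0,0,0],[0,0,0]]}' >/dev/null
python3 go.py 637.1 -98.1 86 0.088
```

```text
time: 34.65
eef_pos: [522.2, 61.7, 164.4]
tool_rot: [0.0, 0.999, 0.044, 0.0]
wrist_force: [0.7, 0.2, -0.6]
finger_gap: 0.424
gripper_force: 20.0
pos [624.9 -86.  163.8] yaw 0.087 t 35.32 F [ 0.2 -0.3 -1.9] gap 39.4 gf 20.0
dp in target frame [0.148 0.175 1.037] turn [-0.0002  0.0002 -0.0004]
```

```bash
python3 -m creep '{"dp":[[0.14,0.17,0],[0,0,0.15],[0,0,0.3],[0,0,0.3],[0,0,0.17]],"turn":[[0,0,0],[0,0,0],[0,0,0],[0,0,0],[0,0,0]]}' >/dev/null
python3 -m creep '{"dp":[[0,0,0.03],[0,0,0],[0,0,0]],"turn":[[0,0,0],[0,0,0],[0,0,0]]}' >/dev/null
python3 go.py 637.1 -98.1 84.7 0.088
```

```text
pos [637.  -97.   93.9] yaw 0.088 t 35.98 F [ 0.8  0.2 -1.1] gap 39.7 gf 20.0
dp in target frame [-0.     0.015  0.122] turn [-0.     -0.0003  0.0001]
```

```bash
python3 -m creep '{"dp":[[0,0.012,0.06],[0,0,0.045],[0,0,0],[0,0,0]],"turn":[[0,0,0],[0,0,0],[0,0,0],[0,0,0]]}'
python3 -m creep '{"dp":[[0,0,0.015],[0,0,0],[0,0,0]],"turn":[[0,0,0],[0,0,0],[0,0,0]]}'
```

```text
time: 36.32
eef_pos: [636.7, -98.4, 85.0]
tool_rot: [-0.0, 0.999, 0.044, -0.0]
wrist_force: [0.4, 0.1, -1.5]
finger_gap: 0.421
gripper_force: 20.0
time: 36.57
eef_pos: [636.9, -98.3, 84.1]
tool_rot: [0.0, 0.999, 0.044, 0.0]
wrist_force: [0.1, 0.6, 2.2]
finger_gap: 0.423
gripper_force: 20.0
```

```bash
python3 -m creep '{"dp":[[0,0,0],[0,0,0],[0,0,0],[0,0,0],[0,0,-0.1]],"turn":[[0,0,0],[0,0,0],[0,0,0],[0,0,0],[0,0,0]]}' 0.4 20
python3 -m creep '{"dp":[[0,0,-0.2],[0,0,-0.3],[0,0,-0.3],[0,-0.1,-0.1],[-0.1,-0.3,0]],"turn":[[0,0,0],[0,0,0],[0,0,0],[0,0,0],[0,0,0]]}' 
python3 -m creep '{"dp":[[-0.1,-0.4,0],[-0.1,-0.4,0],[-0.1,-0.4,0],[-0.1,-0.4,0],[-0.1,-0.4,0]],"turn":[[0,0,0],[0,0,0],[0,0,0],[0,0,0],[0,0,0]]}' >/dev/null
python3 -m creep '{"dp":[[-0.1,-0.4,0],[-0.1,-0.4,0],[-0.1,-0.4,0],[-0.1,-0.4,0],[-0.1,-0.4,0]],"turn":[[0,0,0],[0,0,0],[0,0,0],[0,0,0],[0,0,0]]}' >/dev/null
python3 -m creep '{"dp":[[-0.1,-0.4,0],[-0.1,-0.4,0],[-0.1,-0.4,0],[-0.1,-0.25,0],[0,0,0]],"turn":[[0,0,0],[0,0,0],[0,0,0],[0,0,0],[0,0,0]]}' >/dev/null
python3 -m creep '{"dp":[[0,0,0]],"turn":[[0,0,0]]}' >/dev/null
python3 go.py 483.7 331.5 62.3 0.088
```

```text
time: 36.98
eef_pos: [635.9, -98.2, 90.3]
tool_rot: [-0.0, 0.999, 0.044, -0.001]
wrist_force: [-0.0, 0.4, -1.0]
finger_gap: 0.69
gripper_force: 0.0
time: 37.4
eef_pos: [628.3, -71.6, 161.2]
tool_rot: [0.001, 0.999, 0.042, 0.002]
wrist_force: [0.7, 0.4, -0.1]
finger_gap: 0.702
gripper_force: 0.0
pos [485.3 329.9 158.9] yaw 0.09 t 38.73 F [ 0.8  0.2 -0.4] gap 65.8 gf 0.0
dp in target frame [-0.019 -0.023  1.288] turn [-0.0001  0.0001  0.0007]
```

```bash
python3 -m creep '{"dp":[[-0.02,-0.02,0.1],[0,0,0.3],[0,0,0.35],[0,0,0.3],[0,0,0.15]],"turn":[[0,0,0],[0,0,0],[0,0,0],[0,0,0],[0,0,0]]}' >/dev/null
python3 -m creep '{"dp":[[0,0,0.07],[0,0,0],[0,0,0]],"turn":[[0,0,0],[0,0,0],[0,0,0]]}' >/dev/null
python3 go.py 483.7 331.5 62.3 0.088
```

```text
pos [485.  330.3  64.4] yaw 0.087 t 39.4 F [ 0.1 -0.6  0.2] gap 66.0 gf 0.0
dp in target frame [-0.016 -0.018  0.028] turn [-0.0001 -0.0002 -0.0002]
```

```bash
python3 -m creep '{"dp":[[-0.017,-0.018,0.027],[0,0,0],[0,0,0]],"turn":[[0,0,0],[0,0,0],[0,0,0]]}' 
python3 -m creep '{"dp":[[0,0,0],[0,0,0],[0,0,0],[0,0,0],[0,0,0]],"turn":[[0,0,0],[0,0,0],[0,0,0],[0,0,0],[0,0,0]]}' -0.5 30
python3 -m creep '{"dp":[[0,0,0],[0,0,-0.05],[0,0,-0.2],[0,0,-0.35],[0,0,-0.35]],"turn":[[0,0,0],[0,0,0],[0,0,0],[0,0,0],[0,0,0]]}' 
python3 -m creep '{"dp":[[0,0.1,-0.15],[0,0.3,-0.05],[0.02,0.4,0],[0.05,0.4,0],[0.05,0.4,0]],"turn":[[0,0,0],[0,0,0],[0,0,0],[0,0,0],[0,0,0]]}' 
python3 go.py 560.5 -33.3 87.3 0.088
```

```text
time: 39.65
eef_pos: [483.3, 331.7, 62.2]
tool_rot: [-0.0, 0.999, 0.044, 0.0]
wrist_force: [-0.2, -0.2, -0.1]
finger_gap: 0.7
gripper_force: 0.0
time: 40.07
eef_pos: [483.1, 331.5, 61.6]
tool_rot: [-0.0, 0.999, 0.044, -0.0]
wrist_force: [-0.3, -0.4, 0.9]
finger_gap: 0.378
gripper_force: 0.0
time: 40.48
eef_pos: [482.5, 331.2, 133.3]
tool_rot: [0.0, 0.999, 0.044, -0.001]
wrist_force: [0.5, 0.4, -1.7]
finger_gap: 0.358
gripper_force: 29.8
time: 40.9
eef_pos: [502.4, 210.8, 147.5]
tool_rot: [0.0, 0.999, 0.044, -0.0]
wrist_force: [0.7, 0.2, -1.3]
finger_gap: 0.361
gripper_force: 29.8
pos [502.4 210.8 147.5] yaw 0.088 t 40.9 F [ 0.7  0.2 -1.3] gap 33.9 gf 29.8
dp in target frame [0.486 3.31  0.803] turn [ 0.0001  0.0001 -0.    ]
```

```bash
python3 -m creep '{"dp":[[0.06,0.4,0],[0.06,0.4,0],[0.06,0.4,0],[0.06,0.4,0],[0.06,0.4,0]],"turn":[[0,0,0],[0,0,0],[0,0,0],[0,0,0],[0,0,0]]}' >/dev/null
python3 -m creep '{"dp":[[0.06,0.4,0],[0.06,0.4,0],[0.06,0.3,0],[0,0.15,0],[0,0,0]],"turn":[[0,0,0],[0,0,0],[0,0,0],[0,0,0],[0,0,0]]}' >/dev/null
python3 -m creep '{"dp":[[0,0,0.1],[0,0,0.2],[0,0,0.2],[0,0,0],[0,0,0]],"turn":[[0,0,0],[0,0,0],[0,0,0],[0,0,0],[0,0,0]]}'
python3 go.py 560.5 -33.3 87.3 0.088
```

```text
time: 42.15
eef_pos: [559.1, -25.5, 109.7]
tool_rot: [-0.0, 0.999, 0.045, -0.001]
wrist_force: [0.0, -0.2, -2.1]
finger_gap: 0.361
gripper_force: 29.8
pos [559.1 -25.5 109.7] yaw 0.09 t 42.15 F [ 0.  -0.2 -2.1] gap 33.9 gf 29.8
dp in target frame [0.009 0.105 0.299] turn [-0.0003  0.0005  0.0005]
```

```bash
python3 -m creep '{"dp":[[0.01,0.1,0],[0,0,0.12],[0,0,0.08],[0,0,0],[0,0,0]],"turn":[[0,0,0],[0,0,0],[0,0,0],[0,0,0],[0,0,0]]}'
python3 go.py 560.5 -33.3 87.3 0.088
```

```text
time: 42.57
eef_pos: [561.0, -34.2, 95.0]
tool_rot: [-0.0, 0.999, 0.044, -0.0]
wrist_force: [0.5, 0.6, -2.6]
finger_gap: 0.36
gripper_force: 29.8
pos [561.  -34.2  95. ] yaw 0.088 t 42.57 F [ 0.5  0.6 -2.6] gap 33.8 gf 29.8
dp in target frame [-0.006 -0.013  0.102] turn [-0.0001  0.0002 -0.    ]
```

```bash
python3 -m creep '{"dp":[[-0.006,-0.01,0.05],[0,0,0.04],[0,0,0],[0,0,0]],"turn":[[0,0,0],[0,0,0],[0,0,0],[0,0,0]]}'
python3 -m creep '{"dp":[[0,0,0.012],[0,0,0],[0,0,0]],"turn":[[0,0,0],[0,0,0],[0,0,0]]}'
```

```text
time: 42.9
eef_pos: [560.7, -33.6, 88.4]
tool_rot: [-0.0, 0.999, 0.044, -0.0]
wrist_force: [0.2, 0.1, -1.5]
finger_gap: 0.362
gripper_force: 29.8
time: 43.15
eef_pos: [560.8, -33.6, 87.7]
tool_rot: [-0.0, 0.999, 0.044, 0.0]
wrist_force: [0.1, -0.8, -1.9]
finger_gap: 0.363
gripper_force: 29.8
```

```bash
python3 -m creep '{"dp":[[0,0,0.012],[0,0,0],[0,0,0]],"turn":[[0,0,0],[0,0,0],[0,0,0]]}'
python3 -m creep '{"dp":[[0,0,0.008],[0,0,0],[0,0,0]],"turn":[[0,0,0],[0,0,0],[0,0,0]]}'
```

```text
time: 43.4
eef_pos: [560.7, -33.6, 86.7]
tool_rot: [-0.0, 0.999, 0.044, -0.0]
wrist_force: [0.3, 0.2, -2.4]
finger_gap: 0.36
gripper_force: 29.8
time: 43.65
eef_pos: [560.9, -33.7, 86.6]
tool_rot: [0.0, 0.999, 0.044, 0.0]
wrist_force: [-2.2, 0.4, 4.3]
finger_gap: 0.359
gripper_force: 29.8
```

```bash
python3 -m creep '{"dp":[[0,0,0],[0,0,0],[0,0,0],[0,0,0],[0,0,-0.1]],"turn":[[0,0,0],[0,0,0],[0,0,0],[0,0,0],[0,0,0]]}' 0.5 20
python3 -m creep '{"dp":[[0,0,-0.2],[0,0,-0.3],[0,0,-0.25],[0,-0.1,-0.05],[0.04,-0.3,0]],"turn":[[0,0,0],[0,0,0],[0,0,0],[0,0,0.002],[0,0,0]]}' 
python3 -m creep '{"dp":[[0.04,-0.4,0],[0.04,-0.4,0],[0.04,-0.4,0],[0.04,-0.4,0],[0.04,-0.4,0]],"turn":[[0,0,0],[0,0,0],[0,0,0],[0,0,0],[0,0,0]]}' >/dev/null
python3 -m creep '{"dp":[[0.04,-0.4,0],[0.04,-0.4,0],[0.04,-0.4,0],[0.04,-0.4,0],[0.04,-0.3,0]],"turn":[[0,0,0],[0,0,0],[0,0,0],[0,0,0],[0,0,0]]}' >/dev/null
python3 -m creep '{"dp":[[0.04,-0.3,0],[0,-0.1,0],[0,0,0],[0,0,0]],"turn":[[0,0,0],[0,0,0],[0,0,0],[0,0,0]]}' >/dev/null
python3 go.py 566.6 320.3 61.8 0.081
```

```text
time: 44.07
eef_pos: [560.0, -33.6, 92.8]
tool_rot: [-0.0, 0.999, 0.044, -0.001]
wrist_force: [-0.3, -0.6, 0.1]
finger_gap: 0.68
gripper_force: 0.0
time: 44.48
eef_pos: [562.0, -6.0, 155.3]
tool_rot: [0.001, 0.999, 0.038, 0.001]
wrist_force: [0.2, -0.8, -0.4]
finger_gap: 0.749
gripper_force: 0.0
pos [567.7 320.1 153.4] yaw 0.082 t 45.65 F [-0.2  0.5  0.2] gap 70.5 gf 0.0
dp in target frame [-0.014 -0.003  1.222] turn [0.0001 0.0002 0.0002]
```

```bash
python3 -m creep '{"dp":[[-0.014,0,0.1],[0,0,0.3],[0,0,0.35],[0,0,0.3],[0,0,0.12]],"turn":[[0,0,0],[0,0,0],[0,0,0],[0,0,0],[0,0,0]]}' >/dev/null
python3 -m creep '{"dp":[[0,0,0.05],[0,0,0],[0,0,0]],"turn":[[0,0,0],[0,0,0],[0,0,0]]}' >/dev/null
python3 go.py 566.6 320.3 61.8 0.081
```

```text
pos [567.4 320.5  63.3] yaw 0.081 t 46.32 F [ 0.1 -0.6  1.1] gap 70.5 gf 0.0
dp in target frame [-0.011  0.002  0.02 ] turn [-0.0002 -0.0004  0.    ]
```

```bash
python3 -m creep '{"dp":[[-0.01,0,0.018],[0,0,0],[0,0,0],[0,0,0],[0,0,0]],"turn":[[0,0,0],[0,0,0],[0,0,0],[0,0,0],[0,0,0]]}' -0.1 20
python3 -m creep '{"dp":[[0,0,0],[0,0,-0.05],[0,0,-0.25],[0,0,-0.35],[0,0,-0.3]],"turn":[[0,0,0],[0,0,0],[0,0,0],[0,0,0],[0,0,0]]}' 
python3 -m creep '{"dp":[[0,0.15,-0.1],[0.05,0.35,0],[0.05,0.4,0],[0.05,0.4,0],[0.05,0.4,0]],"turn":[[0,0,0],[0,0,0],[0,0,0],[0,0,0],[0,0,0]]}' >/dev/null
python3 -m creep '{"dp":[[0.05,0.4,0],[0.05,0.4,0],[0.05,0.4,0],[0.05,0.3,0],[0,0.15,0]],"turn":[[0,0,0],[0,0,0],[0,0,0],[0,0,0],[0,0,0]]}' >/dev/null
python3 -m creep '{"dp":[[0,0,0],[0,0,0]],"turn":[[0,0,0],[0,0,0]]}' >/dev/null
python3 go.py 623.4 55.4 87 0.081
```

```text
time: 46.73
eef_pos: [566.3, 320.6, 61.4]
tool_rot: [-0.0, 0.999, 0.041, 0.0]
wrist_force: [-1.0, 0.1, 4.2]
finger_gap: 0.526
gripper_force: 20.0
time: 47.15
eef_pos: [565.8, 320.4, 133.1]
tool_rot: [0.0, 0.999, 0.041, -0.0]
wrist_force: [0.2, -0.2, -1.0]
finger_gap: 0.525
gripper_force: 20.0
pos [616.   72.7 139.2] yaw 0.081 t 48.15 F [-0.6  1.  -1.2] gap 49.6 gf 20.0
dp in target frame [0.08  0.238 0.696] turn [-0.0001  0.0002  0.0001]
```

```bash
python3 -m creep '{"dp":[[0.08,0.15,0],[0,0.085,0.05],[0,0,0.2],[0,0,0.2],[0,0,0.12]],"turn":[[0,0,0],[0,0,0],[0,0,0],[0,0,0],[0,0,0]]}' >/dev/null
python3 -m creep '{"dp":[[0,0,0],[0,0,0],[0,0,0]],"turn":[[0,0,0],[0,0,0],[0,0,0]]}' >/dev/null
python3 go.py 623.4 55.4 86.8 0.081
```

```text
pos [624.2  55.8  97.5] yaw 0.082 t 48.82 F [-0.  -0.6  0.4] gap 49.9 gf 20.0
dp in target frame [-0.012  0.005  0.143] turn [-0.0001 -0.0002  0.0003]
```

```bash
python3 -m creep '{"dp":[[-0.01,0,0.06],[0,0,0.06],[0,0,0.01],[0,0,0],[0,0,0]],"turn":[[0,0,0],[0,0,0],[0,0,0],[0,0,0],[0,0,0]]}'
python3 -m creep '{"dp":[[0,0,0.012],[0,0,0],[0,0,0]],"turn":[[0,0,0],[0,0,0],[0,0,0]]}'
```

```text
time: 49.23
eef_pos: [623.1, 55.4, 87.1]
tool_rot: [-0.0, 0.999, 0.041, -0.0]
wrist_force: [0.3, -0.5, -1.2]
finger_gap: 0.528
gripper_force: 20.0
time: 49.48
eef_pos: [623.3, 55.4, 86.4]
tool_rot: [-0.0, 0.999, 0.041, 0.0]
wrist_force: [0.1, 0.9, 1.6]
finger_gap: 0.527
gripper_force: 20.0
```

```bash
python3 -m creep '{"dp":[[0,0,0.004],[0,0,0],[0,0,0],[0,0,0],[0,0,0]],"turn":[[0,0,0],[0,0,0],[0,0,0],[0,0,0],[0,0,0]]}' 0.5 20
python3 -m creep '{"dp":[[0,0,-0.1],[0,0,-0.2],[0,0,-0.35],[0,0,-0.35],[0,0,-0.2]],"turn":[[0,0,0],[0,0,0],[0,0,0],[0,0,0],[0,0,0]]}' 
python3 -m creep '{"dp":[[-0.1,-0.3,0],[-0.2,-0.4,0],[-0.2,-0.4,0],[-0.2,-0.4,0],[-0.2,-0.4,0]],"turn":[[0,0,0],[0,0,0],[0,0,0],[0,0,0],[0,0,0]]}' >/dev/null
python3 -m creep '{"dp":[[-0.2,-0.4,0],[-0.2,-0.4,0],[-0.2,-0.4,0],[-0.1,-0.2,0],[0,0,0]],"turn":[[0,0,0],[0,0,0],[0,0,0],[0,0,0],[0,0,0]]}'
python3 - <<'E'
from h import *
t=shoot('top','t4.png')[100:320,80:480,::-1]; cv2.imwrite('pics/t4c.png',cv2.resize(t,(800,440),interpolation=3))
a=cv2.imread('pics/t1.png')[130:250,200:350];b=cv2.imread('pics/t4.png')[130:250,200:350]
cv2.imwrite('pics/cmp.png',np.hstack([cv2.resize(i,(400,320),interpolation=2) for i in (a,b)]))
E
```

```text
time: 49.9
eef_pos: [623.1, 55.3, 85.9]
tool_rot: [-0.0, 0.999, 0.041, -0.0]
wrist_force: [-0.0, -0.5, -0.7]
finger_gap: 0.746
gripper_force: 0.0
time: 50.32
eef_pos: [623.9, 55.7, 179.2]
tool_rot: [-0.0, 0.999, 0.041, 0.001]
wrist_force: [-0.1, -0.2, 0.9]
finger_gap: 0.749
gripper_force: 0.0
time: 51.15
eef_pos: [480.8, 296.2, 176.8]
tool_rot: [-0.001, 0.999, 0.044, 0.0]
wrist_force: [-0.5, 0.4, -0.2]
finger_gap: 0.754
gripper_force: 0.0
```

View pics/t4c.png

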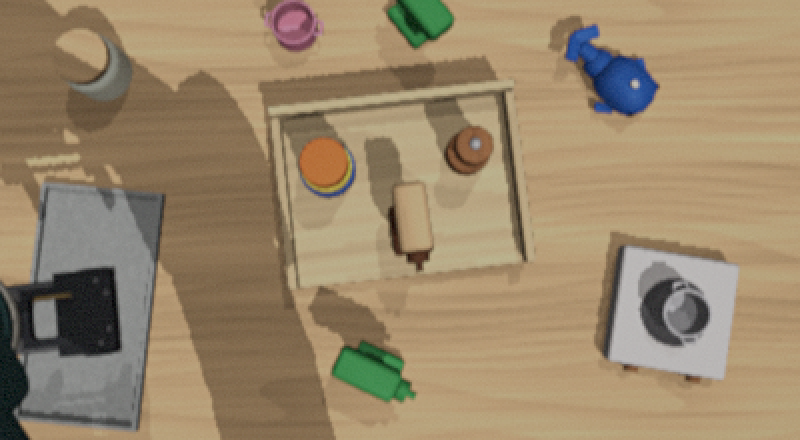

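View pics/cmp.png

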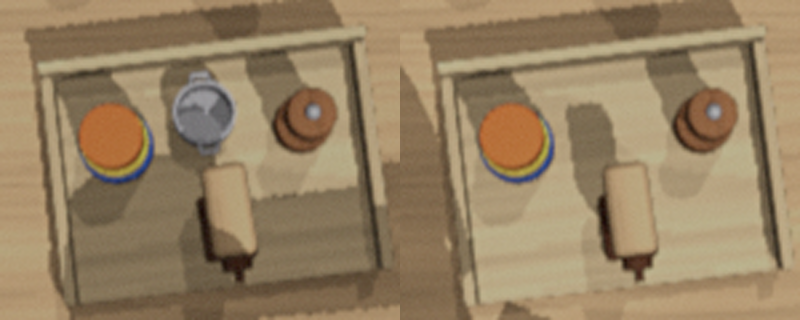

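The cups (325,163), drill (412,222) and mill (470,150) stand where they did in the first picture. The pot (685,312) is upright on the plate, and the whale and the jar have not moved. I'm handing in.

```bash
python3 -c "
from rig import robot
print(robot.hand_in())"
```

```text
the job is handed in; nothing more can be done
None
```

The job is handed in at about 51 s: the pot stands upright within about 3 mm of the middle of the hob plate, and the cup tower, drill and mill are back upright on the stand; in before-and-after pictures I saw no shift in them, the whale or the jar.

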